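Hang the tool holders and rack the joint rakers

TASK

Get the mosaic bench's tool rack ready: hook each of the two grey tool holders by its claws into the top two slots of a post, one holder to each post, and press it down until it locks fully home. Then take every washed joint raker out of the yellow trough and put it shank first down through a hole of the hung holders, one to a hole, until its handle rests on the plate. Do not knock over the things standing on the bench.

Things in the scene. Friction and masses are not known exactly. Their poses are not given: they have to be found in the camera images.
- rack: Fixed bench rack: timber foot 120 mm deep, 400 mm wide, 18 mm high, reaching 25 mm in front of two upright slotted steel posts. The posts are 260 mm apart, 40 mm wide, 26 mm deep, 224 mm tall, open at the back; front plate 4 mm thick. Origin: on the bench, midway between the posts' front faces; x points away from the robot, y along the rack, z up.
- post_l_seat (a point): Left post (seen from the robot): point on its front face, on the centre line, 125 mm above the bench, where a holder's origin lies when locked home in the top two slots. Axes as the rack's: x into the post, z up. Each post has five slots one above another, 11 mm wide, 26 mm high, 40 mm pitch; the lower edges of the top two are 190 and 150 mm above the bench.
- post_r_seat (a point): The same point on the right post. In each post, behind the plate, a spring leaf catch holds a holder that is only hooked in and let go about 6 mm proud of home; a firm downward push on it (about 5 to 20 N, through the grip or on top of the web) takes it past the catch, which then grips the claw.
- holder_a: One of two equal grey steel tool holders, 0.3 kg, standing the way up in which it is hung. Origin: centre of the lower edge of its back face, which comes against the post; x points backward (to the claws), z up. Plate 126 mm wide (y), x from -77 to -7 mm, 6 mm thick, with two holes. Back plate 36 mm wide, 88 mm high, 6 mm thick. A web (its point) joins them.
- holder_a_web (a point): Point on the middle web of holder_a, by which to hold it from above: web 10 mm thick (y), x from -68 to -6 mm, its top 58 mm above the holder's underside. This point: x = -37 mm, 45 mm above the underside. Axes as the holder's.
- holder_a_claw (a point): Upper claw of holder_a: the rear end of its neck's underside (x = 11 mm, z = 65 mm). Two claws, 6 mm thick, 40 mm apart in height: neck 10 mm high, then, behind a 5.5 mm gap, a tongue hanging 10 mm below the neck. To hook in: origin about 13 mm above the seat point, push in level till the back plate meets the post, then press straight down till the necks rest on the slots' lower edges.
- holder_b: The other tool holder, equal to holder_a.
- holder_b_web (a point): As holder_a_web, on holder_b.
- holder_b_claw (a point): As holder_a_claw, on holder_b.
- holder_a_hole_l (a point): Centre of the left (y = +45 mm) hole of holder_a, at the plate's upper face, 42 mm in front of the holder's back face; a round through hole 15 mm wide in the 6 mm plate; z up.
- holder_a_hole_r (a point): Centre of the right (y = -45 mm) hole of holder_a, at the plate's upper face, 42 mm in front of the holder's back face; a round through hole 15 mm wide in the 6 mm plate; z up.
- holder_b_hole_l (a point): Centre of the left (y = +45 mm) hole of holder_b, at the plate's upper face, 42 mm in front of the holder's back face; a round through hole 15 mm wide in the 6 mm plate; z up.
- holder_b_hole_r (a point): Centre of the right (y = -45 mm) hole of holder_b, at the plate's upper face, 42 mm in front of the holder's back face; a round through hole 15 mm wide in the 6 mm plate; z up.
- raker_2: Another joint raker, like raker_1 (may be absent).
- raker_3: Another joint raker, like raker_1 (may be absent).
- raker_4: Another joint raker, like raker_1 (may be absent).
- raker_1: One of up to four equal joint rakers (some may be absent): a turned wooden handle, 26 mm thick and 90 mm long, with a brass ferrule, above a straight round steel shank, 10 mm thick and 80 mm long, tapered over the last 8 mm; 0.1 kg. Origin: the tip of the shank; z points up along the axis, and the shoulder under the handle, which rests on a plate, is at z = 80 mm. At the start it stands shank down in a hole of the trough's lid.
- trough: Fixed yellow wash trough, 86 mm (x) by 206 mm (y), with a drilled draining lid whose top is 95 mm above the bench; four 16.5 mm holes in a row along y, 50 mm apart. Origin: centre of its underside.
- jar: Bystander: a closed clear jar, 54 mm wide and 75 mm tall. Origin at the underside.
- mug: Bystander: a terracotta cup, 72 mm wide and 85 mm tall. Origin at the underside.
- tile_stack: Bystander: a stack of four 50 mm tiles, 40 mm tall, on the bench in front of the rack, midway between the posts. Origin at the underside.
Mind the look-alikes: they are no part of the job. Leave any red look-alike of the holder_a alone.

How it is judged:
By the outcome, as a careful person would: the job done as asked, in the order asked, and still so for the second after the job is handed in, with the robot touching nothing.
Of raker_1, raker_2, raker_3, raker_4 only 2 to 4 are there at a start; the rules pass over those that are not, and their reading is None.
At some moment in a run one of holder_a, holder_b may be knocked a few centimetres aside while the robot is not near it.
It also fails if it takes over 210 s, if anything falls off the work surface, if the arm or the gripper's body presses on something with over 40 N, if the wrist force passes 120 N, or if a joint passes its speed limit or range.

ROBOT

A 6-joint arm with a two-finger parallel gripper is mounted at the origin on the work surface. World frame = base frame: x ahead of the robot, y to its left, z up, the work surface at z = 0. Lengths are in m, angles in rad, forces in N, time in s.
With the tool pointing down it reaches from about 0.375 to 0.975 m from the base axis. Payload 3.8 kg.
Tool frame: the origin (TCP) lies on the centre line of the jaws, within the pads' length; the fingertips stand 22 mm ahead of it and the grasp point (between the pads) lies 3 mm ahead of it; x points along the fingers, y is the direction in which the jaws open and shut, and the axes are right-handed (so a half turn about x gives the same grasp; the last joint's range is limited). The gripper opens to 85 mm and grips with 20 to 120 N. Pads are 22 mm wide; open, the fingers measure 114 mm over their backs; the gripper's body (76 mm by 85 mm) begins 54 mm behind the grasp point. The pads swing forward as they close: fully open they stand 13 mm farther back than shut.
Start: joints at [-1.29, 0.264, 1.604, -0, 1.274, -0.037], TCP at [0.211, -0.641, 0.253] pointing down, gripper open.
Joint ranges: [-2.63, 2.63], [-0.94, 2.18], [0.31, 2.57], [-1.31, 4.45], [0, 2.66], [-2.55, 2.55]. Speed limits (rad/s): [2.57, 2.57, 3.14, 3.14, 3.14, 3.14].

INTERFACE

Orientations are given as a rotation vector (axis times angle).
In Python, from workcell import monitor, eyes, finish_job gives the robot as it stands. The module is installed in compiled form; this text tells all that it offers.
- The arm moves only by the tool play_rows, never from a script. Its argument "deltas" is a list of rows, each an object of numbers: "wx", "wy", "wz": the turn, a rotation vector about the world's x, y, z in degrees; "x", "y", "z": the shift along the world's x, y, z in mm; "fingers": the closure, from -1 (fully open) to 1 (shut), so that 0 is half open. A call has 1 to 20 rows; each row is the pose to reach, as a shift and turn from the pose commanded when the call began; what a row does not reach only later rows make up. A row lasts 1/8 s, in which the tool goes at most 62.5 mm and 10.7 degrees, less where a joint would pass 70% of its speed; a pose out of reach is approached as far as the arm can. A call with a gripper value outside its range is refused whole. The fingers move at their own pace and stop on an object; "grip_force" is the grip in N (left out, the last holds). Time passes only in rows, so rows that repeat a pose let the fingers close. It gives the time, the measured TCP pose, the force and the opening at its end, in the units of the state.
- monitor.read_state(): the state, without advancing time (a new reading comes with each control period).
- eyes.read_camera(name): name is "side" or "top"; returns a dict with "frame" (480x640x3 uint8, red, green, blue), "depth" (480x640 float32, m along the optical axis (not along the pixel's ray), 0 where there is no reading), "K" (3x3 intrinsics, pixels), "view" (4x4, takes a point from world to camera coordinates). Camera axes: x right, y down, z forward; pixel columns grow to the right and rows downward; lengths in m; the calibration is good to about 2 mm. A picture is of the moment at which its call begins.
- finish_job(): hands the job in, once; it reports no verdict.
The state is a dict: "time": time; "q": joint angles; "joint_vel": joint speeds; "joint_torque": joint torques, N m; "tool_pos": TCP position; "tcp_rot": TCP orientation; "wrist_force": force on the tool from outside, world axes, zero at the start; "torque": the same for the moment, N m; "width": opening from 0.0 (shut) to 1.0 (fully open).
Only numpy, scipy, OpenCV 4.12 (cv2) and the standard library are available. Lean on these libraries where they do the work, as an engineer would, in place of code of your own. Each camera call takes 0.05 s, during which the arm holds its last target.

## Working session

There is one attempt and no reset: what is moved stays moved. The work goes in short steps, Python scripts to look and compute and a tool call to move; the robot and the scene stay as the last step left them, time stands still between calls to the robot, and variables do not carry over. Pictures are saved under pics/ and viewed, and the job is handed in when it is done.

Besides the shell and the picture viewer there is one more tool, called after ">>>" by a JSON object that holds its "op" and its "data". play_rows: Moves the arm, as the interface text tells. Its arguments: {"type":"object","properties":{"deltas":{"type":"array"},"grip_force":{"type":"number"}},"required":["deltas"]}

```bash
mkdir -p pics; cat > h.py <<'E'
import numpy as np, cv2
from workcell import monitor, eyes, finish_job
def cam(n):
    d=eyes.read_camera(n); return d
def save(d,name,crop=None,scale=1):
    f=cv2.cvtColor(d["frame"],cv2.COLOR_RGB2BGR)
    if crop: f=f[crop[1]:crop[3],crop[0]:crop[2]]
    if scale!=1: f=cv2.resize(f,None,fx=scale,fy=scale,interpolation=cv2.INTER_CUBIC)
    cv2.imwrite("pics/"+name+".png",f)
def cloud(d):
    K=d["K"];V=d["view"];z=d["depth"].astype(float)
    v,u=np.mgrid[0:480,0:640]
    p=np.stack([(u-K[0,2])/K[0,0]*z,(v-K[1,2])/K[1,1]*z,z],-1)
    R=V[:3,:3];t=V[:3,3]
    w=(p-t)@R
    w[z==0]=np.nan
    return w
def proj(d,P):
    K=d["K"];V=d["view"];c=V[:3,:3]@np.array(P,float)+V[:3,3]
    q=K@c; return q[:2]/q[2]
def ray(d,u,v,z):
    K=d["K"];V=d["view"];R=V[:3,:3];o=-R.T@V[:3,3]
    r=R.T@np.linalg.solve(K,np.array([u,v,1.0]))
    return o+r*(z-o[2])/r[2]
E
python3 - <<'E'
from h import *
s=monitor.read_state();print(s)
for n in("side","top"):
    d=cam(n);save(d,n+"0");R=d["view"][:3,:3];print(n,-R.T@d["view"][:3,3],d["K"].tolist(),R.round(3).tolist(),(d["depth"]>0).mean())
E
```

```text
{'time': 0.0, 'q': array([-1.28986345e+00,  2.64740633e-01,  1.60540465e+00,  2.76988261e-05,
        1.27367216e+00, -3.68758951e-02]), 'joint_vel': array([-0.00022722,  0.00063499,  0.00123641,  0.00194009, -0.00034649,
       -0.00029664]), 'joint_torque': array([-3.23422501e-03, -5.15121174e+01, -3.67320585e+01, -4.70487739e-04,
        1.28955589e-02,  6.94698571e-06]), 'tool_pos': array([ 0.21075907, -0.6405294 ,  0.25195384]), 'tcp_rot': array([ 2.0504287 ,  0.33092107, -2.05093656]), 'wrist_force': array([-0.8131261 , -0.17655107,  0.2447943 ]), 'torque': array([-0.01308535, -0.03987171,  0.00071052]), 'width': 1.0010725304953045}
side [0.06482849 0.92490871 0.91176804] [[591.0613786476204, 0.0, 309.37284101731206], [0.0, 591.0613786476204, 238.35247954394134], [0.0, 0.0, 1.0]] [[-0.882, -0.471, -0.011], [-0.279, 0.542, -0.793], [0.38, -0.696, -0.609]] 0.99611328125
top [0.24823355 0.01860274 1.47497271] [[580.6925190976898, 0.0, 327.6145392292898], [0.0, 580.6925190976898, 225.6169579669643], [0.0, 0.0, 1.0]] [[0.017, -1.0, 0.001], [-0.974, -0.017, -0.225], [0.225, 0.003, -0.974]] 0.9960546875
```

View pics/side0.png

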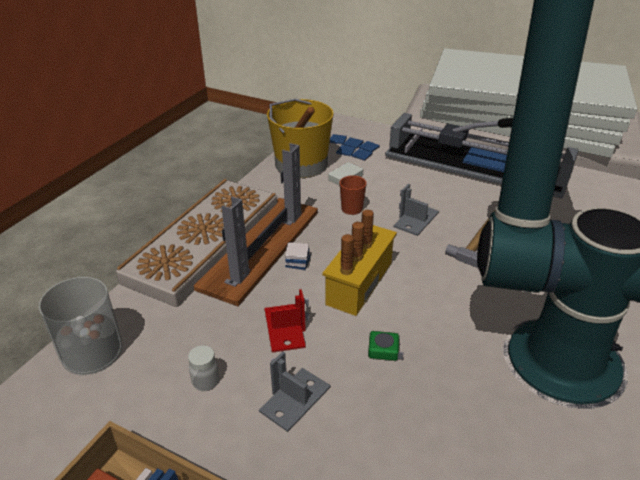

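View pics/top0.png

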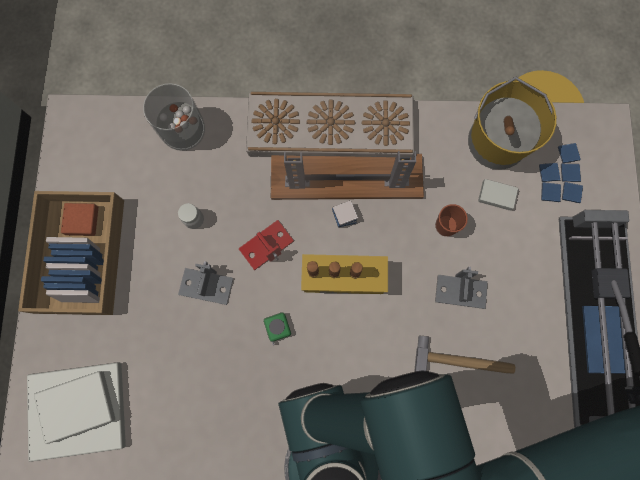

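Candidates for "holder": grey at top (207,283) and (463,290); the red one at (267,245) is the look-alike and is left alone. Rakers in the trough: (313,268), (335,269), (357,269). The handle in the bucket at (510,125) isn't in the trough, so it isn't one of them. I'll check these with a crop and measure.

```bash
python3 - <<'E'
from h import *
t=cam("top");s=cam("side")
f=cv2.cvtColor(t["frame"],cv2.COLOR_RGB2BGR)
a=cv2.resize(f[240:320,160:260],None,fx=4,fy=4);b=cv2.resize(f[240:320,420:520],None,fx=4,fy=4)
cv2.imwrite("pics/crop1.png",np.hstack([a,b]))
W=cloud(t);S=cloud(s)
np.savez("c0.npz",W=W,S=S,ft=t["frame"],fs=s["frame"])
# bench height
print("bench z",np.nanmedian(W[330:350,150:250,2]),np.nanmedian(S[420:440,350:400,2]))
# holder point sets
def box(C,x0,x1,y0,y1,z0,z1):
    m=(C[...,0]>x0)&(C[...,0]<x1)&(C[...,1]>y0)&(C[...,1]<y1)&(C[...,2]>z0)&(C[...,2]<z1);return C[m]
for nm,(u,v) in dict(L=(207,283),R=(463,290)).items():
    c=ray(t,u,v,0.0);print(nm,c)
    for k,C in(("top",W),("side",S)):
        p=box(C,c[0]-.1,c[0]+.1,c[1]-.1,c[1]+.1,.003,.12)
        r=cv2.minAreaRect(p[p[:,2]<.012][:,:2].astype(np.float32)*1000)
        w=p[(p[:,2]>.05)]
        print(k,len(p),"plate rect",r,"tall mean",w.mean(0) if len(w) else 0,len(w), p[:,2].max())
for nm,(u,v) in dict(r1=(313,268),r2=(335,269),r3=(357,269)).items():
    print(nm,W[v-3:v+3,u-2:u+3].reshape(-1,3).mean(0))
E
```

```text
bench z 2.7053119790760946e-05 0.0007316750996622805
L [0.43357305 0.32782155 0.        ]
top 2153 plate rect ((433.4410095214844, 327.7779235839844), (199.500732421875, 199.8027801513672), 0.011853030882775784) tall mean [0.4448548  0.32557166 0.06839597] 215 0.09465589142658255
side 3220 plate rect ((433.7425842285156, 327.5466613769531), (199.55731201171875, 199.34620666503906), 0.01708672195672989) tall mean [0.44522149 0.33041416 0.06793672] 494 0.0915406335800983
R [ 0.42669504 -0.32393313  0.        ]
top 2044 plate rect ((426.72705078125, -324.51483154296875), (198.91583251953125, 199.8475341796875), 89.7300033569336) tall mean [ 0.44306905 -0.31851837  0.06787713] 223 0.09302207153919712
side 1225 plate rect ((425.1821594238281, -327.90740966796875), (194.50209045410156, 196.63304138183594), 87.54383850097656) tall mean [ 0.44476304 -0.3150503   0.06645139] 236 0.09137648097328942
r1 [nan nan nan]
r2 [0.44781463 0.00425632 0.18457656]
r3 [ 0.44865606 -0.0450766   0.18450289]
```

View pics/crop1.png

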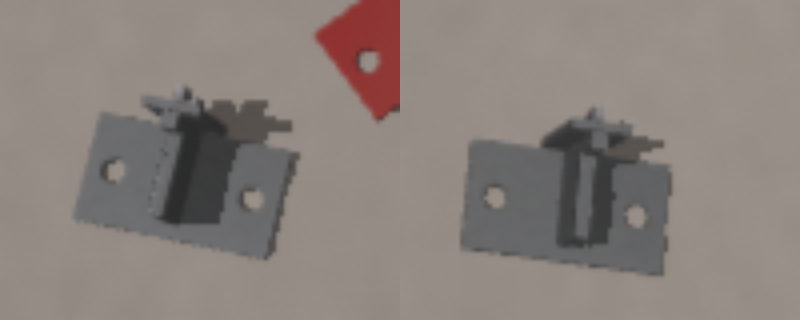

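```bash
python3 - <<'E'
from h import *
from scipy.spatial.transform import Rotation as Ro
d=np.load("c0.npz");W,S=d["W"],d["S"]
s=monitor.read_state();print(Ro.from_rotvec(s["tcp_rot"]).as_matrix().round(3))
def box(C,x0,x1,y0,y1,z0,z1):
    m=(C[...,0]>x0)&(C[...,0]<x1)&(C[...,1]>y0)&(C[...,1]<y1)&(C[...,2]>z0)&(C[...,2]<z1);return C[m]
def q(a):return np.percentile(a,[2,10,50,90,98]).round(4)
for nm,y0,y1 in(("Lpost",.04,.2),("Rpost",-.25,-.08)):
  for k,C in(("top",W),("side",S)):
    p=box(C,.6,.8,y0,y1,.1,.215); t=box(C,.6,.8,y0,y1,.218,.235)
    print(nm,k,len(p),len(t)); 
    if len(p)>5:print(" x",q(p[:,0]),"y",q(p[:,1]))
    if len(t)>5:print(" topx",q(t[:,0]),"y",q(t[:,1]),"z",q(t[:,2]))
for nm,c in(("L",(.434,.328)),("R",(.427,-.324))):
  for k,C in(("top",W),("side",S)):
    col=d["ft"] if k=="top" else d["fs"]
    p=box(C,c[0]-.08,c[0]+.06,c[1]-.08,c[1]+.08,.054,.062)
    if len(p)>5:
      u,sv,v=np.linalg.svd(p[:,:2]-p[:,:2].mean(0));print(nm,k,"webtop",len(p),p.mean(0).round(4),"dir",np.degrees(np.arctan2(v[0,1],v[0,0])).round(1),q((p[:,:2]-p[:,:2].mean(0))@v[0]),sv)
tr=box(W,.3,.6,-.2,.2,.088,.1);print("lid",q(tr[:,0]),q(tr[:,1]),cv2.minAreaRect(tr[:,:2].astype(np.float32)*1000))
for k,C in(("top",W),("side",S)):
  h=box(C,.3,.6,-.15,.15,.178,.2)
  print(k,h[:,2].mean())
  h=h[np.argsort(h[:,1])]
  for g in np.split(h,np.where(np.diff(h[:,1])>.01)[0]+1):
    if len(g)>4:print(len(g),(g[:,:2].min(0)+g[:,:2].max(0))/2,g.mean(0))
f=cv2.cvtColor(d["ft"],cv2.COLOR_RGB2BGR);cv2.imwrite("pics/post.png",cv2.resize(f[140:240,265:430],None,fx=4.5,fy=4.5,interpolation=cv2.INTER_CUBIC))
E
```

```text
[[-0.     0.313 -0.95 ]
 [ 0.001 -0.95  -0.313]
 [-1.    -0.001 -0.   ]]
Lpost top 311 73
 x [0.6822 0.6829 0.6844 0.7146 0.7173] y [0.0852 0.0865 0.105  0.1207 0.1239]
 topx [0.6825 0.6832 0.687  0.7037 0.7074] y [0.0852 0.0856 0.1031 0.124  0.1243] z [0.2187 0.22   0.2238 0.2267 0.229 ]
Lpost side 949 100
 x [0.6803 0.6815 0.6852 0.7045 0.7146] y [0.0865 0.0899 0.1216 0.1267 0.1281]
 topx [0.6804 0.6819 0.6876 0.704  0.7079] y [0.0859 0.0874 0.1077 0.126  0.1274] z [0.2183 0.2196 0.2224 0.225  0.2262]
Rpost top 352 84
 x [0.6885 0.689  0.6909 0.7153 0.724 ] y [-0.174  -0.1711 -0.1521 -0.1348 -0.1342]
 topx [0.6887 0.6894 0.6937 0.71   0.7141] y [-0.174  -0.1733 -0.1544 -0.1354 -0.1346] z [0.2182 0.22   0.2232 0.2269 0.2282]
Rpost side 724 77
 x [0.6866 0.6879 0.6927 0.7117 0.7208] y [-0.1735 -0.169  -0.1375 -0.1326 -0.1304]
 topx [0.6871 0.6882 0.6944 0.7099 0.7133] y [-0.1744 -0.1727 -0.1504 -0.1334 -0.131 ] z [0.2183 0.219  0.2219 0.2243 0.2259]
L top webtop 90 [0.4295 0.3283 0.058 ] dir 163.5 [-0.0405 -0.0279  0.0004  0.0244  0.0278] [0.17996204 0.03980286]
L side webtop 188 [0.
[... 243 characters left out ...]
3144  0.0579] dir 177.4 [-0.0347 -0.0284  0.001   0.0278  0.0341] [0.18656277 0.04102954]
lid [0.4101 0.416  0.446  0.4884 0.4942] [-0.1191 -0.1047 -0.023   0.0662  0.0821] ((456.196533203125, 24.642234802246094), (297.873046875, 98.99977111816406), 85.6121597290039)
top 0.18439896906012124
102 [ 0.45155769 -0.04409067] [ 0.45152102 -0.04363619  0.1843751 ]
97 [0.45149495 0.0065291 ] [0.45149501 0.00636324 0.18419454]
99 [0.4521793  0.05597654] [0.45168483 0.05590987 0.18462386]
side 0.18365741459057341
86 [ 0.44973716 -0.04145993] [ 0.44880544 -0.03989264  0.18365167]
92 [0.44979351 0.00860229] [0.44968419 0.00999775 0.18346219]
104 [0.45070588 0.05881783] [0.44986797 0.06002871 0.18383487]
```

View pics/post.png

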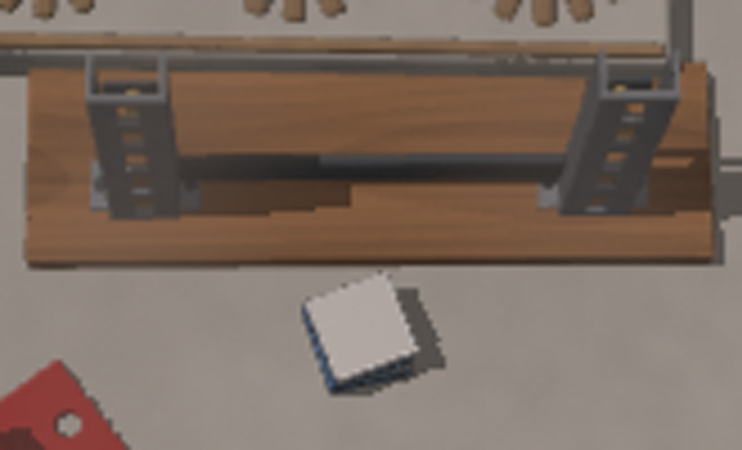

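```bash
python3 - <<'E'
from h import *
t=cam("top");s=cam("side")
g={"L":(160,[(113,171),(252,199)],[(75,218),(268,253)],[(105,113),(297,152)]),
"R":(420,[(95,197),(236,216)],[(62,247),(263,270)],[(75,140),(268,166)])}
for n,(o,h,fr,bk) in g.items():
    f=lambda p:ray(t,o+p[0]/4-.4,240+p[1]/4-.4,.006)
    H=[f(p) for p in h];F=[f(p) for p in fr];B=[f(p) for p in bk]
    for a,b in(H,F,B):
        e=a-b;print(n,"yaw",np.degrees(np.arctan2(-e[0],e[1])).round(2),"len",np.linalg.norm(e).round(4),"mid",((a+b)/2).round(4))
    a,b=H;e=(a-b)/np.linalg.norm(a-b);x=np.array([e[1],-e[0],0]);m=(a+b)/2
    print(" origin",m+.042*x,"plate mid check",(F[0]+F[1]+B[0]+B[1])/4,"grasp",m+x*0)
save(s,"sL",(240,330,360,450),5)
save(s,"sR",(380,170,460,250),6)
E
```

```text
L yaw -10.35 len 0.0907 mid [0.4255 0.3307 0.006 ]
L yaw -9.2 len 0.1247 mid [0.3935 0.3356 0.006 ]
L yaw -10.5 len 0.1259 mid [0.4592 0.3211 0.006 ]
 origin [0.46682829 0.32311815 0.006     ] plate mid check [0.42635849 0.32833898 0.006     ] grasp [0.42551124 0.3306614  0.006     ]
R yaw -6.76 len 0.0894 mid [ 0.4228 -0.3173  0.006 ]
R yaw -5.57 len 0.1266 mid [ 0.39   -0.3142  0.006 ]
R yaw -6.8 len 0.123 mid [ 0.4569 -0.3222  0.006 ]
 origin [ 0.46449057 -0.32221036  0.006     ] plate mid check [ 0.42344802 -0.31821876  0.006     ] grasp [ 0.42278285 -0.31726408  0.006     ]
```

View pics/sL.png

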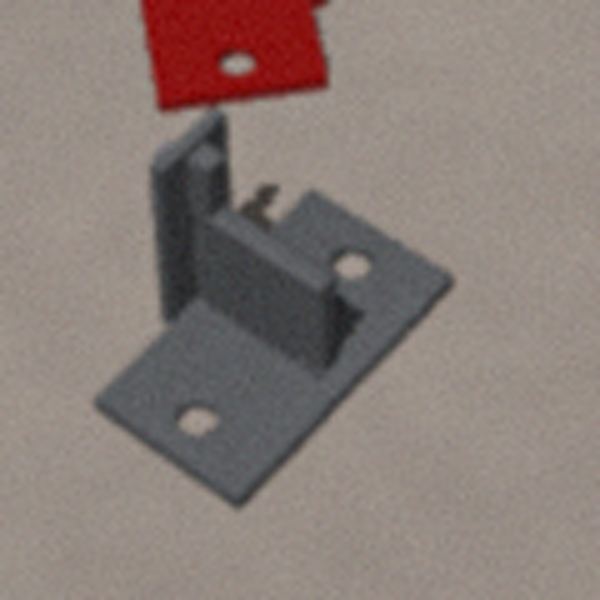

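View pics/sR.png

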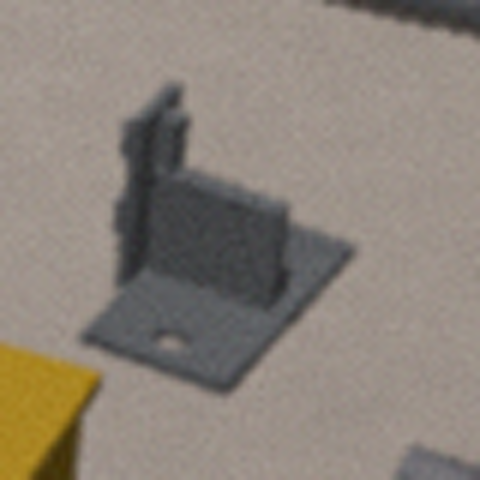

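>>> {"op": "play_rows", "data": {"deltas": [{"x": 211,"y": 324,"z": -82,"wz": -25,"fingers": -1},{"x": 211,"y": 324,"z": -82,"wz": -25,"fingers": -1},{"x": 211,"y": 324,"z": -82,"wz": -25,"fingers": -1},{"x": 211,"y": 324,"z": -82,"wz": -25,"fingers": -1},{"x": 211,"y": 324,"z": -82,"wz": -25,"fingers": -1},{"x": 211,"y": 324,"z": -82,"wz": -25,"fingers": -1},{"x": 211,"y": 324,"z": -82,"wz": -25,"fingers": -1},{"x": 211,"y": 324,"z": -82,"wz": -25,"fingers": -1},{"x": 211,"y": 324,"z": -82,"wz": -25,"fingers": -1},{"x": 211,"y": 324,"z": -82,"wz": -25,"fingers": -1}]}}

```text
schema error: expected keys wx, wy, wz, x, y, z, fingers
```

```bash
python3 - <<'E'
from h import *
s=monitor.read_state();print(s["time"],s["tool_pos"],s["q"])
t=cam("top");c=cam("side");save(t,"t1",(400,200,540,340),4);save(c,"s1",(360,130,480,250),5)
E
```

```text
0.3 [ 0.21086998 -0.6409765   0.25280833] [-1.28987286e+00  2.64216248e-01  1.60447726e+00 -7.79902514e-06
  1.27366412e+00 -3.69079303e-02]
```

View pics/t1.png

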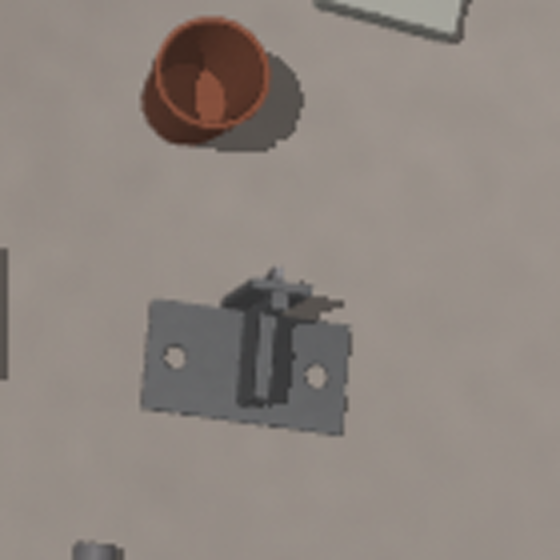

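View pics/s1.png

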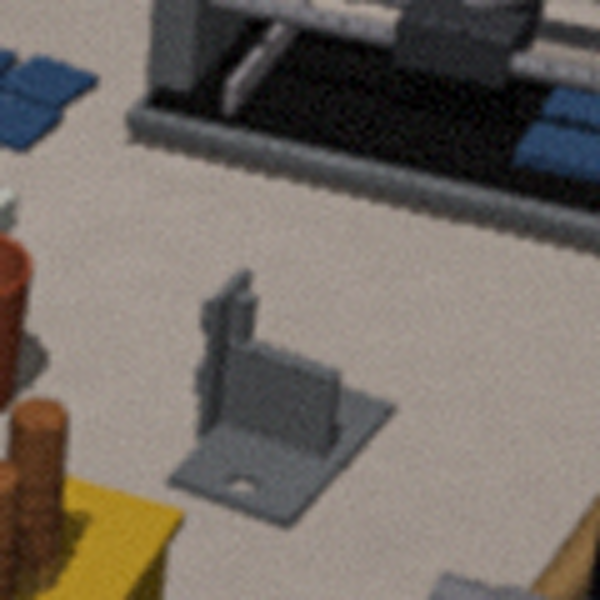

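The pictures show the right holder still at top (462,290), and the move was refused because each row needs all the keys.

>>> {"op": "play_rows", "data": {"deltas": [{"x": 211,"y": 324,"z": -82,"wx": 0,"wy": 0,"wz": -25,"fingers": -1},{"x": 211,"y": 324,"z": -82,"wx": 0,"wy": 0,"wz": -25,"fingers": -1},{"x": 211,"y": 324,"z": -82,"wx": 0,"wy": 0,"wz": -25,"fingers": -1},{"x": 211,"y": 324,"z": -82,"wx": 0,"wy": 0,"wz": -25,"fingers": -1},{"x": 211,"y": 324,"z": -82,"wx": 0,"wy": 0,"wz": -25,"fingers": -1},{"x": 211,"y": 324,"z": -82,"wx": 0,"wy": 0,"wz": -25,"fingers": -1},{"x": 211,"y": 324,"z": -82,"wx": 0,"wy": 0,"wz": -25,"fingers": -1},{"x": 211,"y": 324,"z": -82,"wx": 0,"wy": 0,"wz": -25,"fingers": -1},{"x": 211,"y": 324,"z": -82,"wx": 0,"wy": 0,"wz": -25,"fingers": -1},{"x": 211,"y": 324,"z": -82,"wx": 0,"wy": 0,"wz": -25,"fingers": -1}]}}

```text
time: 1.65
tool_pos: [0.4215, -0.3188, 0.1718]
tcp_rot: [-2.16, 0.131, 2.159]
wrist_force: [-1.1, -0.2, 1.3]
width: 0.999
```

```bash
python3 - <<'E'
from h import *
s=monitor.read_state();print(s["time"],s["tool_pos"],s["q"])
t=cam("top");c=cam("side");save(t,"t2",(400,200,540,340),4);save(c,"s2",(360,130,480,250),5)
E
```

```text
1.65 [ 0.42153616 -0.31879661  0.17183075] [-6.94411309e-01  5.37718743e-02  2.00267164e+00 -4.10170735e-04
  1.08412571e+00  9.97087922e-01]
```

View pics/s2.png

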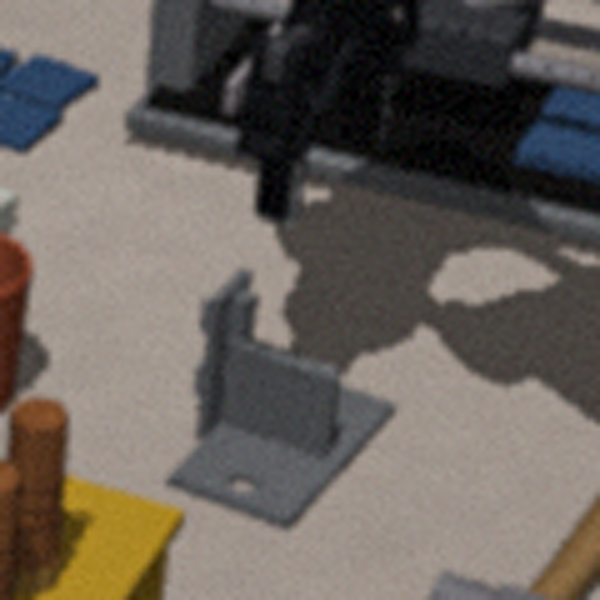

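>>> {"op": "play_rows", "data": {"deltas": [{"x": 0,"y": 0,"z": -40,"wx": 0,"wy": 0,"wz": 0,"fingers": -1},{"x": 0,"y": 0,"z": -80,"wx": 0,"wy": 0,"wz": 0,"fingers": -1},{"x": 0,"y": 0,"z": -105,"wx": 0,"wy": 0,"wz": 0,"fingers": -0.5},{"x": 0,"y": 0,"z": -119,"wx": 0,"wy": 0,"wz": 0,"fingers": 0},{"x": 0,"y": 0,"z": -119,"wx": 0,"wy": 0,"wz": 0,"fingers": 0.3},{"x": 0,"y": 0,"z": -119,"wx": 0,"wy": 0,"wz": 0,"fingers": 0.5}], "grip_force": 60}}

```text
time: 2.5
tool_pos: [0.4227, -0.3181, 0.0535]
tcp_rot: [-2.163, 0.13, 2.159]
wrist_force: [0.0, -0.3, 0.3]
width: 0.253
```

```bash
python3 - <<'E'
from h import *
t=cam("top");c=cam("side");s=monitor.read_state();print(s["time"],s["tool_pos"],s["width"],s["wrist_force"]);save(t,"t3",(400,200,540,340),4);save(c,"s3",(360,130,480,250),5)
E
```

```text
2.6 [ 0.42290794 -0.31807566  0.05373851] 0.2494732536252798 [0.95707531 0.56342379 0.17415513]
```

View pics/s3.png

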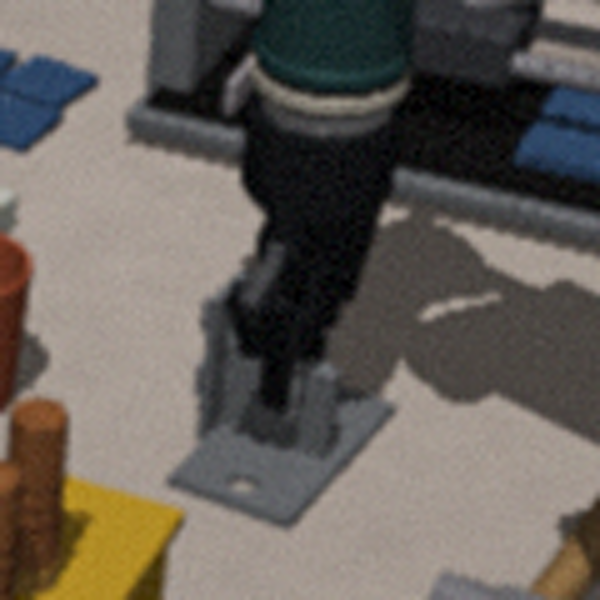

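>>> {"op": "play_rows", "data": {"deltas": [{"x": 0,"y": 0,"z": -1,"wx": 0,"wy": 0,"wz": 0,"fingers": 1},{"x": 0,"y": 0,"z": -1,"wx": 0,"wy": 0,"wz": 0,"fingers": 1},{"x": 0,"y": 0,"z": -1,"wx": 0,"wy": 0,"wz": 0,"fingers": 1},{"x": 0,"y": 0,"z": -1,"wx": 0,"wy": 0,"wz": 0,"fingers": 1},{"x": 0,"y": 0,"z": -1,"wx": 0,"wy": 0,"wz": 0,"fingers": 1}], "grip_force": 70}}

```text
time: 3.22
tool_pos: [0.423, -0.3182, 0.0531]
tcp_rot: [-2.164, 0.13, 2.159]
wrist_force: [-1.3, -0.6, 5.0]
width: 0.102
```

```bash
python3 - <<'E'
from h import *
t=cam("top");c=cam("side");s=monitor.read_state();print(s["time"],s["tool_pos"],s["tcp_rot"],s["width"],s["wrist_force"]);save(t,"t4",(400,200,540,340),4);save(c,"s4",(360,130,480,250),5)
f=cv2.imread("pics/t4.png");g=cv2.resize(cv2.imread("pics/s4.png"),(560,560));cv2.imwrite("pics/m4.png",cv2.resize(np.hstack([f,g]),(800,400)))
E
```

```text
3.325 [ 0.42299109 -0.31816325  0.05311598] [-2.16390152  0.13017758  2.15871407] 0.0995882478145601 [-1.03829305 -0.07070427  6.287648  ]
```

View pics/m4.png

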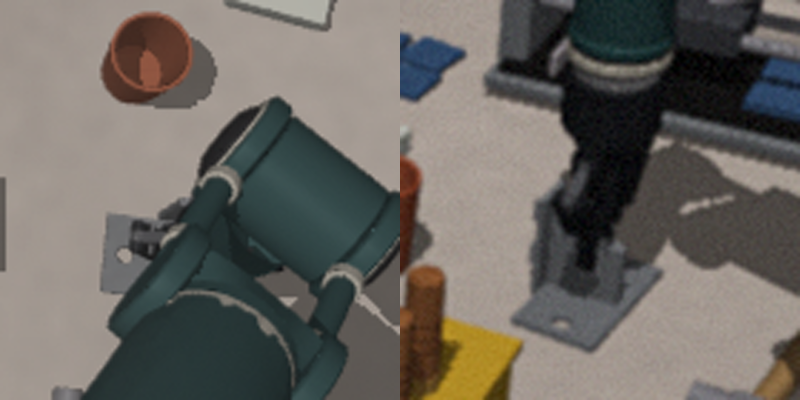

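>>> {"op": "play_rows", "data": {"deltas": [{"x": 0,"y": 0,"z": 20,"wx": 0,"wy": 0,"wz": 0,"fingers": 1},{"x": 0,"y": 0,"z": 60,"wx": 0,"wy": 0,"wz": 0,"fingers": 1},{"x": 0,"y": 0,"z": 110,"wx": 0,"wy": 0,"wz": 0,"fingers": 1},{"x": 0,"y": 10,"z": 160,"wx": 0,"wy": 0,"wz": 2,"fingers": 1},{"x": 30,"y": 40,"z": 170,"wx": 0,"wy": 0,"wz": 4,"fingers": 1},{"x": 70,"y": 80,"z": 170,"wx": 0,"wy": 0,"wz": 6,"fingers": 1},{"x": 110,"y": 110,"z": 170,"wx": 0,"wy": 0,"wz": 8,"fingers": 1},{"x": 150,"y": 140,"z": 165,"wx": 0,"wy": 0,"wz": 8,"fingers": 1},{"x": 175,"y": 155,"z": 150,"wx": 0,"wy": 0,"wz": 8,"fingers": 1},{"x": 184,"y": 163,"z": 140,"wx": 0,"wy": 0,"wz": 8,"fingers": 1},{"x": 184,"y": 163,"z": 138,"wx": 0,"wy": 0,"wz": 8,"fingers": 1},{"x": 184,"y": 163,"z": 138,"wx": 0,"wy": 0,"wz": 8,"fingers": 1},{"x": 184,"y": 163,"z": 138,"wx": 0,"wy": 0,"wz": 8,"fingers": 1}]}}

```text
time: 4.95
tool_pos: [0.6054, -0.1551, 0.19]
tcp_rot: [2.212, 0.021, -2.211]
wrist_force: [0.2, -1.4, -2.7]
width: 0.101
```

```bash
python3 - <<'E'
from h import *
from scipy.spatial.transform import Rotation as Ro
t=cam("top");c=cam("side");s=monitor.read_state();print(s["time"],s["tool_pos"],s["width"],s["wrist_force"]);
J=Ro.from_rotvec(s["tcp_rot"]).as_matrix();print(J.round(4).tolist(), "holder yaw",np.degrees(np.arctan2(J[0,1],-J[1,1])))
save(t,"t5",(360,120,460,220),6);save(c,"s5",(230,130,350,250),5)
np.savez("c5.npz",W=cloud(t),S=cloud(c))
E
```

```text
5.05 [ 0.60569567 -0.15500769  0.19011832] 0.10101484039374939 [ 0.2268279   0.02234347 -2.99809716]
[[0.001, 0.0199, -0.9998], [-0.0004, -0.9998, -0.0199], [-1.0, 0.0004, -0.001]] holder yaw 1.1421134060928937
```

View pics/t5.png

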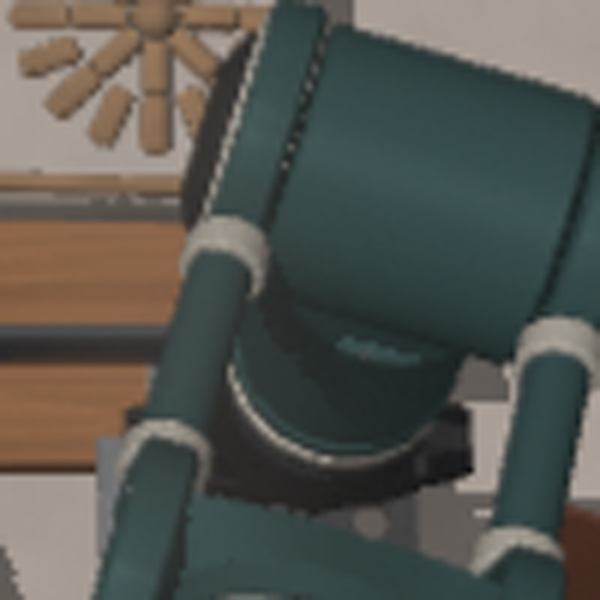

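View pics/s5.png

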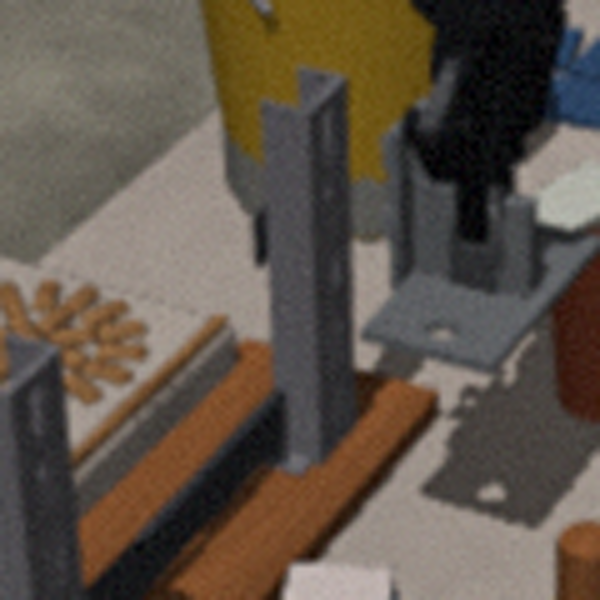

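```bash
python3 - <<'E'
from h import *
c=cam("side");s=monitor.read_state();p=s["tool_pos"];print(p)
a=np.radians(1.14);X=np.array([np.cos(a),np.sin(a),0]);Y=np.array([-np.sin(a),np.cos(a),0]);Z=np.array([0,0,1])
O=p+.042*X-.0531*Z;print("origin pred",O)
f=lambda u,v,z:ray(c,230+u/5-.4,130+v/5-.4,z)
for n,(u,v),l in(("hole",(441,327),(-.042,.045,.006)),("cornerBL",(364,330),(-.007,.063,.006)),("cornerFL",(497,366),(-.077,.063,0.003))):
    w=f(u,v,O[2]+l[2]);e=w-O;print(n,"local",np.dot(e,X).round(4),np.dot(e,Y).round(4),"expect",l)
# post top edges at z=.224
for n,u,v in(("frontleft",313,110),("frontright",347,75),("backleft",265,103),("backright",302,69)):print(n,f(u,v,.224))
save(c,"s6",(270,135,320,235),6)
S=cloud(c);m=(S[...,0]>.6)&(S[...,0]<.76)&(S[...,1]>-.2)&(S[...,1]<-.1)&(S[...,2]>.06)&(S[...,2]<.21)
P=S[m];fr=P[(P[:,0]<.697)&(P[:,0]>.68)];
print(np.histogram(P[:,0],bins=np.arange(.68,.73,.002)))
print(np.percentile(fr[:,1],[1,5,50,95,99]))
E
```

```text
[ 0.60576974 -0.15489511  0.19003264]
origin pred [ 0.64776142 -0.1540595   0.13693264]
hole local -0.0417 0.0449 expect (-0.042, 0.045, 0.006)
cornerBL local -0.0102 0.063 expect (-0.007, 0.063, 0.006)
cornerFL local -0.0776 0.0588 expect (-0.077, 0.063, 0.003)
frontleft [ 0.68769999 -0.13823271  0.224     ]
frontright [ 0.68989834 -0.17542424  0.224     ]
backleft [ 0.71131906 -0.13377179  0.224     ]
backright [ 0.71219102 -0.17082159  0.224     ]
(array([  0,   0,   7,  90, 227, 113,  45,  36,  42,  45,  46,  41,  30,
        46,  35,  43,  30,  12,   3,   5,  15,   5,   2,   0]), array([0.68 , 0.682, 0.684, 0.686, 0.688, 0.69 , 0.692, 0.694, 0.696,
       0.698, 0.7  , 0.702, 0.704, 0.706, 0.708, 0.71 , 0.712, 0.714,
       0.716, 0.718, 0.72 , 0.722, 0.724, 0.726, 0.728]))
[-0.17587491 -0.17220753 -0.1451336  -0.13221497 -0.1310016 ]
```

View pics/s6.png

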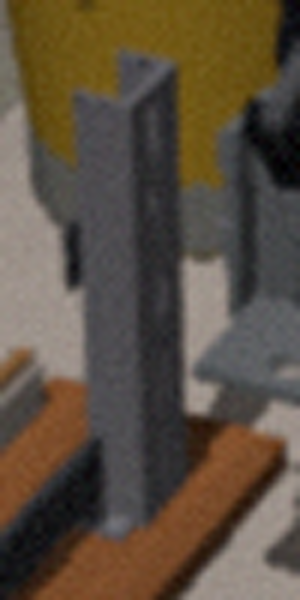

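```bash
python3 - <<'E'
from h import *
cs=[cam("side") for _ in range(4)]
f=np.mean([c["frame"].astype(float) for c in cs],0).astype(np.uint8);c=cs[0]
g=cv2.cvtColor(f,cv2.COLOR_RGB2BGR)[135:200,275:315];g=cv2.resize(np.clip(g.astype(float)*1.6,0,255).astype(np.uint8),None,fx=9,fy=9,interpolation=cv2.INTER_CUBIC)
for y,col in((-.1535-.0055,(0,0,255)),(-.1535+.0055,(0,255,0))):
  for z in(.15,.176,.19,.216):
    u,v=proj(c,(.6885,y,z));cv2.circle(g,(int((u-275+.5)*9),int((v-135+.5)*9)),3,col,-1)
for y in(-.1735,-.1335):
    for z in(.1,.224):
        u,v=proj(c,(.6885,y,z));cv2.circle(g,(int((u-275+.5)*9),int((v-135+.5)*9)),3,(255,0,0),-1)
cv2.imwrite("pics/s7.png",g)
E
```

```text
(no output)
```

View pics/s7.png

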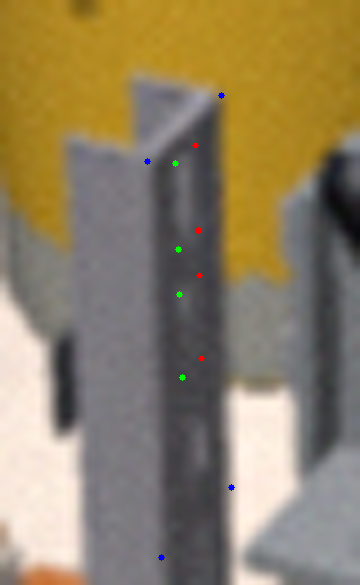

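>>> {"op": "play_rows", "data": {"deltas": [{"x": 12,"y": 0,"z": 1,"wx": 0,"wy": 0,"wz": 0.3,"fingers": 1},{"x": 22,"y": 0.5,"z": 1,"wx": 0,"wy": 0,"wz": 0.3,"fingers": 1},{"x": 30,"y": 0.5,"z": 1,"wx": 0,"wy": 0,"wz": 0.3,"fingers": 1},{"x": 34,"y": 0.5,"z": 1,"wx": 0,"wy": 0,"wz": 0.3,"fingers": 1},{"x": 36,"y": 0.5,"z": 1,"wx": 0,"wy": 0,"wz": 0.3,"fingers": 1},{"x": 36,"y": 0.5,"z": 1,"wx": 0,"wy": 0,"wz": 0.3,"fingers": 1}]}}

```text
time: 6.05
tool_pos: [0.6369, -0.1536, 0.1896]
tcp_rot: [2.194, 0.031, -2.223]
wrist_force: [-19.4, 0.2, 4.9]
width: 0.101
```

```bash
python3 - <<'E'
from h import *
c=cam("side");s=monitor.read_state();print(s["time"],s["tool_pos"],s["width"],s["wrist_force"],s["torque"]);
save(c,"s8",(260,130,350,220),6)
E
```

```text
6.1 [ 0.63686086 -0.15365012  0.18958164] 0.10294364470772234 [-1.77943679e+01 -1.26898791e-02  5.25797496e+00] [-0.00264518  2.28593434  0.021449  ]
```

View pics/s8.png

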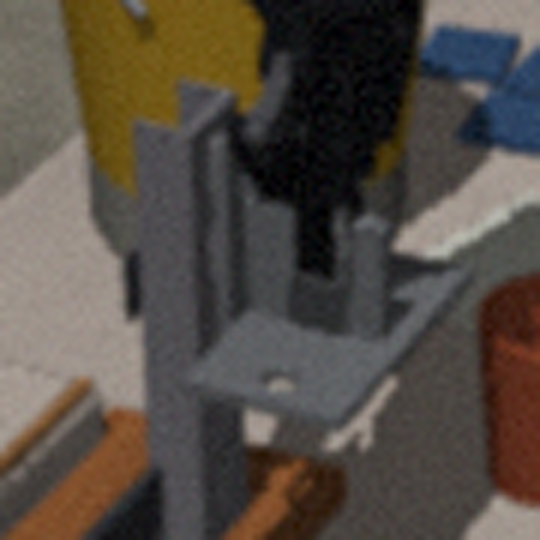

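>>> {"op": "play_rows", "data": {"deltas": [{"x": -10,"y": 0,"z": 0,"wx": 0,"wy": 0,"wz": 0,"fingers": 1},{"x": -12,"y": 0,"z": 1,"wx": 0,"wy": 0,"wz": 0,"fingers": 1},{"x": -12,"y": 0,"z": 1,"wx": 0,"wy": 0,"wz": 0,"fingers": 1}]}}

```text
time: 6.48
tool_pos: [0.6304, -0.1537, 0.1915]
tcp_rot: [2.209, 0.029, -2.207]
wrist_force: [0.2, 0.4, -2.8]
width: 0.103
```

```bash
python3 - <<'E'
from h import *
cs=[cam("side") for _ in range(6)]
s=monitor.read_state();p=s["tool_pos"];print(s["time"],p,s["wrist_force"],s["tcp_rot"])
c=cs[0]
S=np.nanmean([cloud(x) for x in cs],0)
m=(S[...,0]>.53)&(S[...,0]<.66)&(S[...,1]>-.2)&(S[...,1]<-.08)&(S[...,2]>.125)&(S[...,2]<.155)
P=S[m];P=P[np.abs(P[:,1]-p[1]-.03)<.025]
A=np.c_[P[:,:2]-p[:2],np.ones(len(P))];k=np.linalg.lstsq(A,P[:,2],rcond=None)[0]
r=P[:,2]-A@k;ok=np.abs(r)<.003;k=np.linalg.lstsq(A[ok],P[ok,2],rcond=None)[0]
print("plate plane slopes",k,"-> origin z",k[2]-.006,ok.sum())
f=np.mean([x["frame"].astype(float) for x in cs],0)
g=cv2.cvtColor(f.astype(np.uint8),cv2.COLOR_RGB2BGR)[130:215,265:350];g=cv2.resize(np.clip(g.astype(float)*1.6,0,255).astype(np.uint8),None,fx=8,fy=8,interpolation=cv2.INTER_CUBIC)
from scipy.spatial.transform import Rotation as Ro
J=Ro.from_rotvec(s["tcp_rot"]).as_matrix();print(J.round(4).tolist())
Rh=np.c_[-J[:,2],-J[:,1],-J[:,0]]
O=p+Rh@np.array([.042,0,-.0531])
print("O",O)
def dot(P,col):
    u,v=proj(c,P);cv2.circle(g,(int((u-265+.5)*8),int((v-130+.5)*8)),3,col,-1)
for l in([-.042,.045,.006],[-.007,.063,.006],[-.077,.063,.006],[-.077,.063,0],[0,.018,.088],[0,-.018,.088],[-.006,.018,.088],[-.068,.005,.058],[-.068,-.005,.058],[0,.018,.006]):
    dot(O+Rh@np.array(l),(0,255,255))
cv2.imwrite("pics/s9.png",g)
E
```

```text
6.775 [ 0.63015804 -0.15363834  0.19121598] [ 0.30573841 -0.01844499 -3.7084813 ] [ 2.20821845  0.0291894  -2.2080393 ]
plate plane slopes [ 0.00382256 -0.02715358  0.14494103] -> origin z 0.13894102764467173 335
[[0.0001, 0.0264, -0.9997], [0.0, -0.9997, -0.0264], [-1.0, -0.0, -0.0001]]
O [ 0.67214767 -0.15252806  0.13811938]
```

View pics/s9.png

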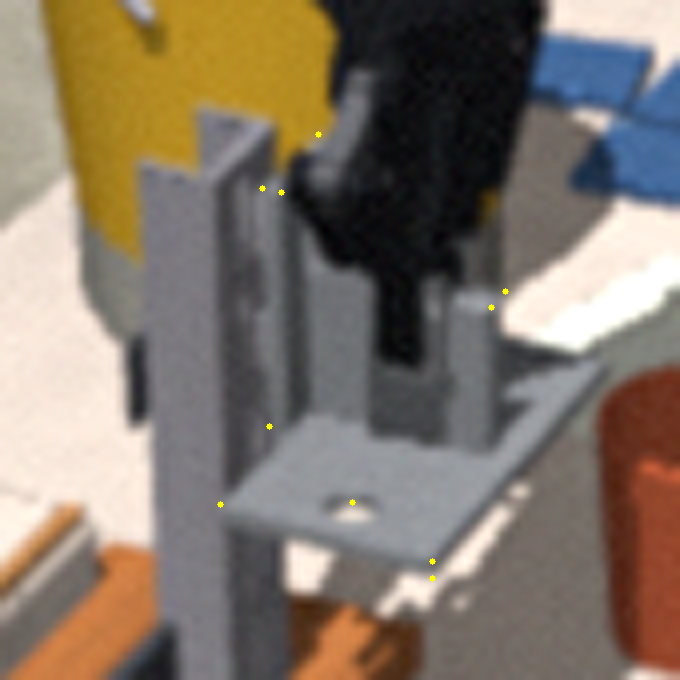

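```bash
python3 - <<'E'
from h import *
d=np.load("c0.npz");f=cv2.cvtColor(d["ft"],cv2.COLOR_RGB2BGR);t=cam("top")
g=f[145:215,385:425];g=cv2.resize(np.clip(g.astype(float)*1.8,0,255).astype(np.uint8),None,fx=10,fy=10,interpolation=cv2.INTER_CUBIC)
h=f[145:215,280:320];h=cv2.resize(np.clip(h.astype(float)*1.8,0,255).astype(np.uint8),None,fx=10,fy=10,interpolation=cv2.INTER_CUBIC)
def dots(img,u0,yc,xf):
  for y in(-.02,-.0055,.0055,.02):
    for z in(.224,.190,.150,.11,.07):
      a=np.radians(1.4)
      u,v=proj(t,(xf-y*np.sin(a),yc+y,z));cv2.circle(img,(int((u-u0+.5)*10),int((v-145+.5)*10)),2,(0,255,0),-1)
dots(g,385,-.1540,.6895);dots(h,280,.1055,.683)
cv2.imwrite("pics/pp.png",np.hstack([h,g]))
E
```

```text
(no output)
```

View pics/pp.png

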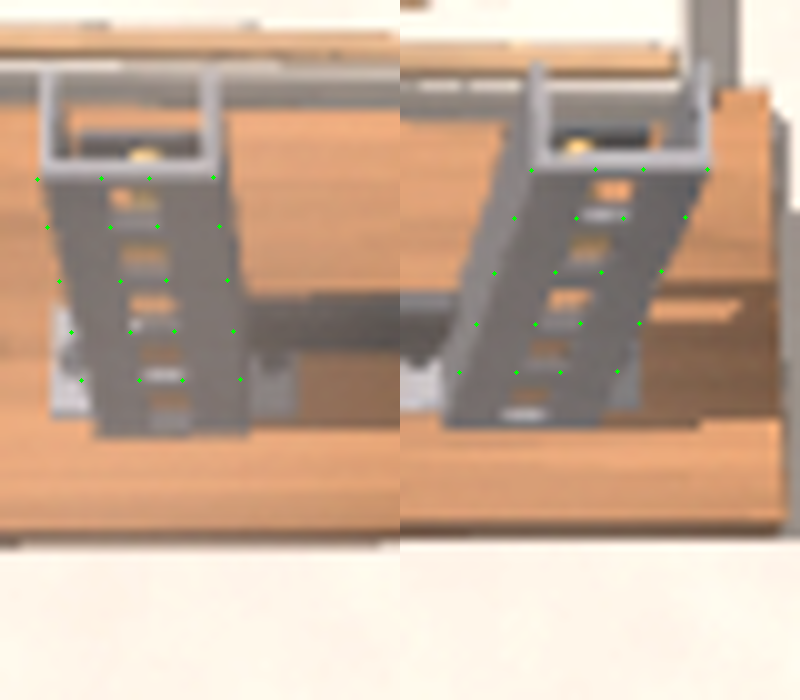

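>>> {"op": "play_rows", "data": {"deltas": [{"x": 0,"y": -3,"z": 1,"wx": 0,"wy": 0,"wz": 0,"fingers": 1},{"x": 3,"y": -3,"z": 1,"wx": 0,"wy": 0,"wz": 0,"fingers": 1},{"x": 6,"y": -3,"z": 1,"wx": 0,"wy": 0,"wz": 0,"fingers": 1},{"x": 9,"y": -3,"z": 1,"wx": 0,"wy": 0,"wz": 0,"fingers": 1},{"x": 12,"y": -3,"z": 1,"wx": 0,"wy": 0,"wz": 0,"fingers": 1},{"x": 12,"y": -3,"z": 1,"wx": 0,"wy": 0,"wz": 0,"fingers": 1}]}}

```text
time: 7.58
tool_pos: [0.6422, -0.1567, 0.1922]
tcp_rot: [2.208, 0.029, -2.208]
wrist_force: [-0.2, -0.9, -4.1]
width: 0.102
```

Free now, well past the earlier contact, so the claws are in the slots. I'll push on until the back plate meets the post.

>>> {"op": "play_rows", "data": {"deltas": [{"x": 3,"y": 0,"z": 0,"wx": 0,"wy": 0,"wz": 0,"fingers": 1},{"x": 5,"y": 0,"z": 0,"wx": 0,"wy": 0,"wz": 0,"fingers": 1},{"x": 7,"y": 0,"z": 0,"wx": 0,"wy": 0,"wz": 0,"fingers": 1},{"x": 7,"y": 0,"z": 0,"wx": 0,"wy": 0,"wz": 0,"fingers": 1}]}}

```text
time: 8.07
tool_pos: [0.6475, -0.1567, 0.1921]
tcp_rot: [2.204, 0.029, -2.212]
wrist_force: [-5.4, -0.6, -0.7]
width: 0.099
```

>>> {"op": "play_rows", "data": {"deltas": [{"x": 0,"y": 0,"z": -3,"wx": 0,"wy": 0,"wz": 0,"fingers": 1},{"x": 0,"y": 0,"z": -6,"wx": 0,"wy": 0,"wz": 0,"fingers": 1},{"x": 0,"y": 0,"z": -8,"wx": 0,"wy": 0,"wz": 0,"fingers": 1},{"x": 0,"y": 0,"z": -10,"wx": 0,"wy": 0,"wz": 0,"fingers": 1},{"x": 0,"y": 0,"z": -10,"wx": 0,"wy": 0,"wz": 0,"fingers": 1}]}}

```text
time: 8.7
tool_pos: [0.6475, -0.157, 0.1831]
tcp_rot: [2.205, 0.029, -2.211]
wrist_force: [-7.3, -1.6, 1.8]
width: 0.103
```

>>> {"op": "play_rows", "data": {"deltas": [{"x": -0.5,"y": 0,"z": -2,"wx": 0,"wy": 0,"wz": 0,"fingers": 1},{"x": -0.5,"y": 0,"z": -4,"wx": 0,"wy": 0,"wz": 0,"fingers": 1},{"x": -0.5,"y": 0,"z": -6,"wx": 0,"wy": 0,"wz": 0,"fingers": 1},{"x": -0.5,"y": 0,"z": -7,"wx": 0,"wy": 0,"wz": 0,"fingers": 1},{"x": -0.5,"y": 0,"z": -7,"wx": 0,"wy": 0,"wz": 0,"fingers": 1}]}}

```text
time: 9.32
tool_pos: [0.6473, -0.1571, 0.1779]
tcp_rot: [2.206, 0.029, -2.21]
wrist_force: [-11.2, 0.9, 8.7]
width: 0.103
```

```bash
python3 - <<'E'
from h import *
c=cam("side");s=monitor.read_state();print(s["time"],s["tool_pos"],s["width"],s["wrist_force"],s["torque"]);
save(c,"s10",(260,130,350,220),6)
E
```

```text
9.375 [ 0.64728113 -0.15710026  0.17794067] 0.10017666733980682 [-1.03316053e+01 -8.07650865e-03  8.90225345e+00] [0.05884702 1.33787934 0.00408004]
```

View pics/s10.png

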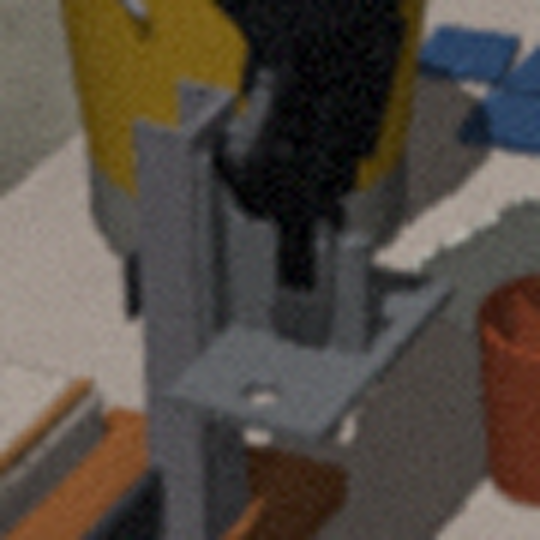

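>>> {"op": "play_rows", "data": {"deltas": [{"x": -0.5,"y": 0,"z": -1.5,"wx": 0,"wy": 0,"wz": 0,"fingers": 1},{"x": -0.5,"y": 0,"z": -3,"wx": 0,"wy": 0,"wz": 0,"fingers": 1},{"x": -0.5,"y": 0,"z": -3,"wx": 0,"wy": 0,"wz": 0,"fingers": 1}]}}

```text
time: 9.75
tool_pos: [0.6473, -0.1571, 0.1775]
tcp_rot: [2.208, 0.028, -2.208]
wrist_force: [-13.1, 1.2, 17.9]
width: 0.105
```

>>> {"op": "play_rows", "data": {"deltas": [{"x": -0.5,"y": 0,"z": -2,"wx": 0,"wy": 0,"wz": 0,"fingers": 1},{"x": -1,"y": 0,"z": -3,"wx": 0,"wy": 0,"wz": 0,"fingers": 1},{"x": -1,"y": 0,"z": 0,"wx": 0,"wy": 0,"wz": 0,"fingers": 1},{"x": -1,"y": 0,"z": 5,"wx": 0,"wy": 0,"wz": 0,"fingers": 1},{"x": -1,"y": 0,"z": 5,"wx": 0,"wy": 0,"wz": 0,"fingers": 1}]}}

```text
time: 10.38
tool_pos: [0.6463, -0.157, 0.1781]
tcp_rot: [2.207, 0.029, -2.209]
wrist_force: [-7.3, -0.5, 3.7]
width: 0.1
```

>>> {"op": "play_rows", "data": {"deltas": [{"x": 0,"y": 0,"z": 0,"wx": 0,"wy": 0,"wz": 0,"fingers": 0.4},{"x": 0,"y": 0,"z": 0,"wx": 0,"wy": 0,"wz": 0,"fingers": 0.2},{"x": 0,"y": 0,"z": 0,"wx": 0,"wy": 0,"wz": 0,"fingers": 0},{"x": 0,"y": 0,"z": 20,"wx": 0,"wy": 0,"wz": 0,"fingers": 0},{"x": -10,"y": 0,"z": 60,"wx": 0,"wy": 0,"wz": 0,"fingers": 0},{"x": -60,"y": 0,"z": 90,"wx": 0,"wy": 0,"wz": 0,"fingers": -0.5},{"x": -110,"y": 30,"z": 95,"wx": 0,"wy": 0,"wz": 0,"fingers": -1},{"x": -150,"y": 60,"z": 95,"wx": 0,"wy": 0,"wz": 0,"fingers": -1},{"x": -180,"y": 100,"z": 95,"wx": 0,"wy": 0,"wz": 0,"fingers": -1},{"x": -200,"y": 150,"z": 95,"wx": 0,"wy": 0,"wz": 0,"fingers": -1},{"x": -200,"y": 200,"z": 95,"wx": 0,"wy": 0,"wz": 0,"fingers": -1}]}}

```text
time: 11.75
tool_pos: [0.4461, 0.0444, 0.2743]
tcp_rot: [2.213, 0.028, -2.205]
wrist_force: [0.3, 0.3, 0.7]
width: 0.998
```

```bash
python3 - <<'E'
from h import *
c=cam("side");t=cam("top");s=monitor.read_state();print(s["time"],s["tool_pos"],s["width"],s["wrist_force"],s["q"]);
save(c,"s11");save(t,"t11");save(t,"t11c",(360,130,460,220),6)
E
```

```text
11.85 [0.44685986 0.04706604 0.27434644] 0.9991811568417179 [-0.36553891 -0.24140564 -0.12685308] [ 0.0480508  -0.1911134   2.03569256  0.00206856  1.29355407  1.58701324]
```

View pics/t11.png

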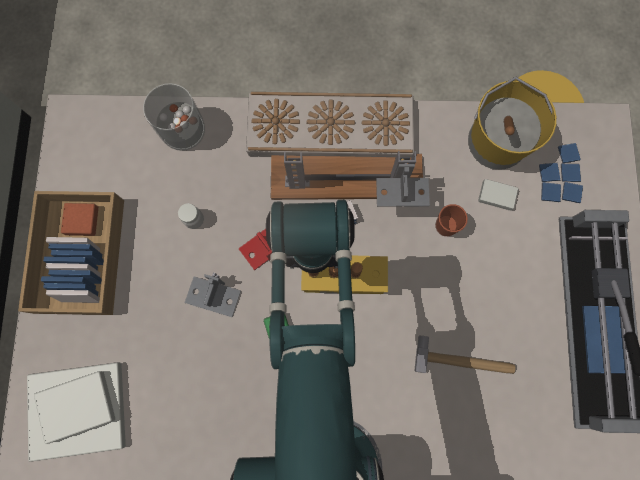

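View pics/s11.png

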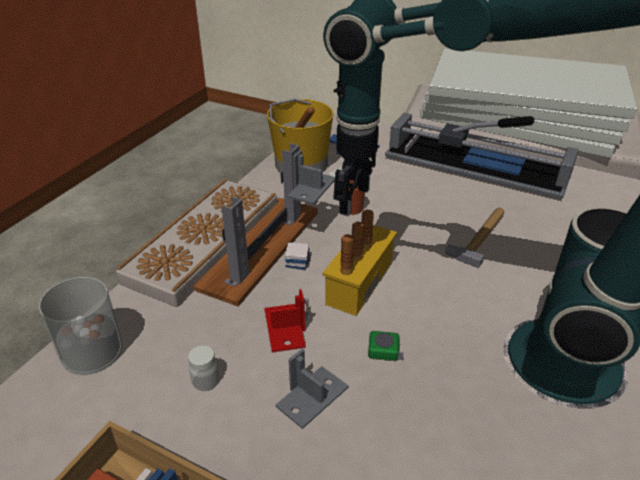

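View pics/t11c.png

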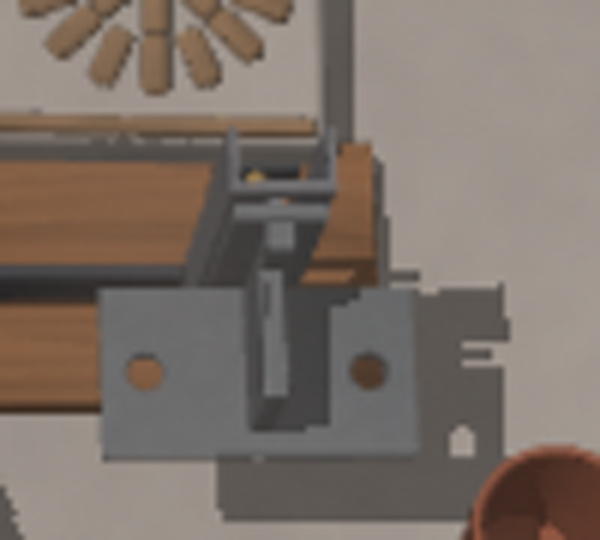

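```bash
python3 - <<'E'
from h import *
t=cam("top");c=cam("side")
W=cloud(t);S=cloud(c)
for k,C in(("top",W),("side",S)):
    m=(C[...,0]>.61)&(C[...,0]<.665)&(((C[...,1]>-.14)&(C[...,1]<-.1)))&(C[...,2]>.1)&(C[...,2]<.15);print(k,"plate z",np.median(C[m][:,2]),m.sum())
f=lambda u,v,z:ray(t,360+u/6-.42,130+v/6-.42,z)
a,b=f(145,372,.131),f(369,371,.131);print("top-frame holes",a,b,(a+b)/2)
save(t,"t12",(170,250,270,330),7);save(c,"s12",(265,340,355,430),6)
E
```

```text
top plate z 0.13057991511621625 337
side plate z 0.13042137825280894 205
top-frame holes [ 0.64498277 -0.11111915  0.131     ] [ 0.64692827 -0.20103175  0.131     ] [ 0.64595552 -0.15607545  0.131     ]
```

View pics/t12.png

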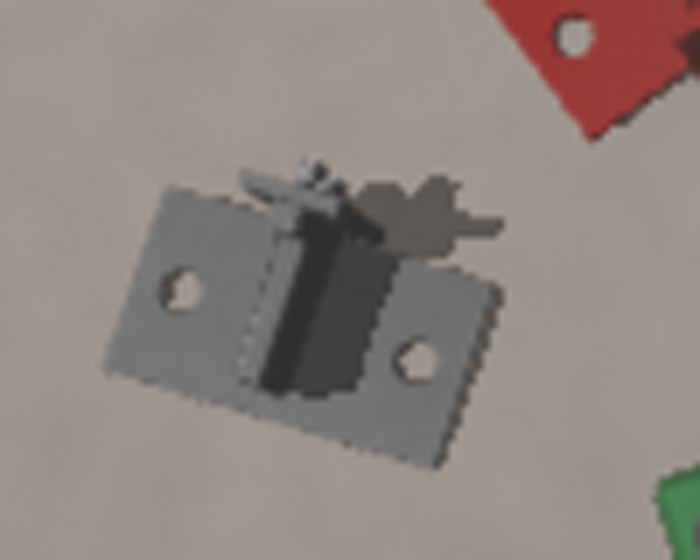

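View pics/s12.png

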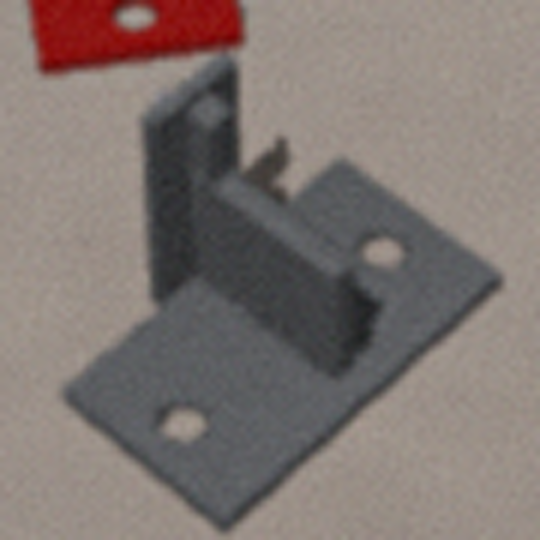

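```bash
python3 - <<'E'
from h import *
from scipy.spatial.transform import Rotation as Ro
t=cam("top");c=cam("side");s=monitor.read_state()
f=lambda u,v:ray(t,170+u/7-.43,250+v/7-.43,.004)
g=lambda u,v:ray(c,265+u/6-.42,340+v/6-.42,.004)
for a,b in((f(183,289),f(416,360)),(f(105,370),f(438,468)),(f(168,188),f(502,291)),(g(185,424),g(384,251)),(g(228,530),g(500,282)),):
    e=a-b;print("yaw",np.degrees(np.arctan2(-e[0],e[1])),"len",np.linalg.norm(e),"mid",(a+b)/2)
J=Ro.from_rotvec(s["tcp_rot"]).as_matrix();print("holder yaw of tool",np.degrees(np.arctan2(J[0,1],-J[1,1])),s["tool_pos"],s["q"][5])
E
```

```text
yaw -15.74639584055759 len 0.08905584919062058 mid [0.40055228 0.31144622 0.004     ]
yaw -15.127641230405874 len 0.1262034320944705 mid [0.36652855 0.31950282 0.004     ]
yaw -16.01597179837904 len 0.12839896197517248 mid [0.43156913 0.30054762 0.004     ]
yaw -15.580578322123708 len 0.09022074809607937 mid [0.39785986 0.31151976 0.004     ]
yaw -15.276954505815667 len 0.12408930189252482 mid [0.36408756 0.32186596 0.004     ]
holder yaw of tool 1.5002577648121795 [0.44736555 0.04272474 0.27316828] 1.5849383646575044
```

>>> {"op": "play_rows", "data": {"deltas": [{"x": 0,"y": 40,"z": 0,"wx": 0,"wy": 0,"wz": 10,"fingers": -1},{"x": 0,"y": 80,"z": 0,"wx": 0,"wy": 0,"wz": 20,"fingers": -1},{"x": 0,"y": 120,"z": 0,"wx": 0,"wy": 0,"wz": 30,"fingers": -1},{"x": -10,"y": 160,"z": 0,"wx": 0,"wy": 0,"wz": 40,"fingers": -1},{"x": -20,"y": 200,"z": 0,"wx": 0,"wy": 0,"wz": 50,"fingers": -1},{"x": -30,"y": 240,"z": 0,"wx": 0,"wy": 0,"wz": 60,"fingers": -1},{"x": -46,"y": 268,"z": -10,"wx": 0,"wy": 0,"wz": 70,"fingers": -1},{"x": -46,"y": 268,"z": -20,"wx": 0,"wy": 0,"wz": 80,"fingers": -1},{"x": -46,"y": 268,"z": -30,"wx": 0,"wy": 0,"wz": 90,"fingers": -1},{"x": -46,"y": 268,"z": -40,"wx": 0,"wy": 0,"wz": 100,"fingers": -1},{"x": -46,"y": 268,"z": -50,"wx": 0,"wy": 0,"wz": 110,"fingers": -1},{"x": -46,"y": 268,"z": -60,"wx": 0,"wy": 0,"wz": 120,"fingers": -1},{"x": -46,"y": 268,"z": -70,"wx": 0,"wy": 0,"wz": 130,"fingers": -1},{"x": -46,"y": 268,"z": -80,"wx": 0,"wy": 0,"wz": 140,"fingers": -1},{"x": -46,"y": 268,"z": -90,"wx": 0,"wy": 0,"wz": 150,"fingers": -1},{"x": -46,"y": 268,"z": -100,"wx": 0,"wy": 0,"wz": 160,"fingers": -1},{"x": -46,"y": 268,"z": -100,"wx": 0,"wy": 0,"wz": 163,"fingers": -1},{"x": -46,"y": 268,"z": -100,"wx": 0,"wy": 0,"wz": 163,"fingers": -1},{"x": -46,"y": 268,"z": -100,"wx": 0,"wy": 0,"wz": 163,"fingers": -1}]}}

```text
time: 14.42
tool_pos: [0.4017, 0.3108, 0.1725]
tcp_rot: [0.214, 1.56, -0.214]
wrist_force: [0.5, -1.0, -1.5]
width: 0.997
```

```bash
python3 - <<'E'
from h import *
from scipy.spatial.transform import Rotation as Ro
c=cam("side");s=monitor.read_state()
J=Ro.from_rotvec(s["tcp_rot"]).as_matrix();print("yaw",np.degrees(np.arctan2(-J[0,1],J[1,1])),s["tool_pos"],s["q"])
save(c,"s13",(240,270,400,430),4)
E
```

```text
yaw -15.59855194097138 [0.4015672  0.31091607 0.17252458] [ 6.09854965e-01  1.37817313e-02  2.04265659e+00 -1.02318376e-04
  1.08479225e+00 -6.88647463e-01]
```

View pics/s13.png

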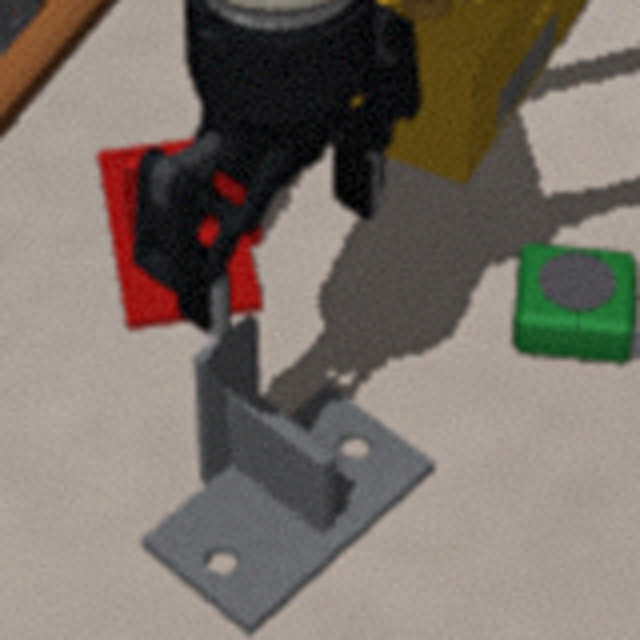

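>>> {"op": "play_rows", "data": {"deltas": [{"x": -1,"y": 0,"z": -40,"wx": 0,"wy": 0,"wz": 0,"fingers": -1},{"x": -1,"y": 0,"z": -80,"wx": 0,"wy": 0,"wz": 0,"fingers": -1},{"x": -1,"y": 0,"z": -105,"wx": 0,"wy": 0,"wz": 0,"fingers": -0.5},{"x": -1,"y": 0,"z": -119,"wx": 0,"wy": 0,"wz": 0,"fingers": 0},{"x": -1,"y": 0,"z": -119,"wx": 0,"wy": 0,"wz": 0,"fingers": 0.3},{"x": -1,"y": 0,"z": -119,"wx": 0,"wy": 0,"wz": 0,"fingers": 0.5},{"x": -1,"y": 0,"z": -119,"wx": 0,"wy": 0,"wz": 0,"fingers": 1},{"x": -1,"y": 0,"z": -119,"wx": 0,"wy": 0,"wz": 0,"fingers": 1},{"x": -1,"y": 0,"z": -119,"wx": 0,"wy": 0,"wz": 0,"fingers": 1},{"x": -1,"y": 0,"z": -119,"wx": 0,"wy": 0,"wz": 0,"fingers": 1},{"x": -1,"y": 0,"z": -119,"wx": 0,"wy": 0,"wz": 0,"fingers": 1}], "grip_force": 70}}

```text
time: 15.85
tool_pos: [0.4011, 0.3121, 0.0549]
tcp_rot: [0.214, 1.558, -0.211]
wrist_force: [-0.6, -1.4, 5.5]
width: 0.101
```

```bash
python3 - <<'E'
from h import *
c=cam("side");s=monitor.read_state();print(s["tool_pos"],s["width"],s["wrist_force"])
save(c,"s14",(240,300,380,440),4)
E
```

```text
[0.40112429 0.31212159 0.05489839] 0.10141228537454605 [ 0.02655168 -0.44417158  6.30784352]
```

View pics/s14.png

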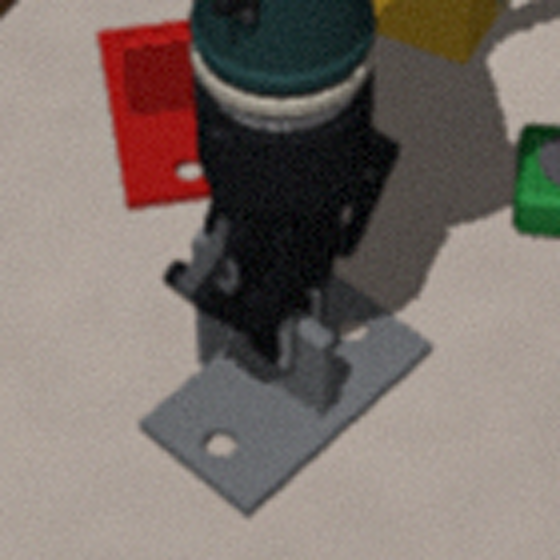

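>>> {"op": "play_rows", "data": {"deltas": [{"x": 0,"y": 0,"z": 20,"wx": 0,"wy": 0,"wz": 0,"fingers": 1},{"x": 0,"y": 0,"z": 60,"wx": 0,"wy": 0,"wz": 0,"fingers": 1},{"x": 0,"y": 0,"z": 110,"wx": 0,"wy": 0,"wz": 2,"fingers": 1},{"x": 10,"y": 0,"z": 160,"wx": 0,"wy": 0,"wz": 5,"fingers": 1},{"x": 50,"y": -20,"z": 180,"wx": 0,"wy": 0,"wz": 8,"fingers": 1},{"x": 90,"y": -50,"z": 185,"wx": 0,"wy": 0,"wz": 11,"fingers": 1},{"x": 130,"y": -90,"z": 185,"wx": 0,"wy": 0,"wz": 14,"fingers": 1},{"x": 165,"y": -130,"z": 175,"wx": 0,"wy": 0,"wz": 17,"fingers": 1},{"x": 190,"y": -170,"z": 160,"wx": 0,"wy": 0,"wz": 17,"fingers": 1},{"x": 200,"y": -200,"z": 145,"wx": 0,"wy": 0,"wz": 17,"fingers": 1},{"x": 205,"y": -210,"z": 140,"wx": 0,"wy": 0,"wz": 17,"fingers": 1},{"x": 205,"y": -210,"z": 140,"wx": 0,"wy": 0,"wz": 17,"fingers": 1},{"x": 205,"y": -210,"z": 140,"wx": 0,"wy": 0,"wz": 17,"fingers": 1}]}}

```text
time: 17.52
tool_pos: [0.6048, 0.1024, 0.1938]
tcp_rot: [-0.021, 1.57, 0.022]
wrist_force: [0.0, -0.0, -3.0]
width: 0.101
```

```bash
python3 - <<'E'
from h import *
from scipy.spatial.transform import Rotation as Ro
c=cam("side");t=cam("top");s=monitor.read_state()
J=Ro.from_rotvec(s["tcp_rot"]).as_matrix();print("yaw",np.degrees(np.arctan2(-J[0,1],J[1,1])),s["time"],s["tool_pos"],s["width"],s["wrist_force"])
save(c,"s15",(180,160,320,300),5);save(t,"t15",(240,130,370,230),6)
E
```

```text
yaw 1.5927866533818429 17.625 [0.60495369 0.10257933 0.19413977] 0.09948062918161642 [ 0.1441837  -0.62234159 -2.89289413]
```

View pics/s15.png

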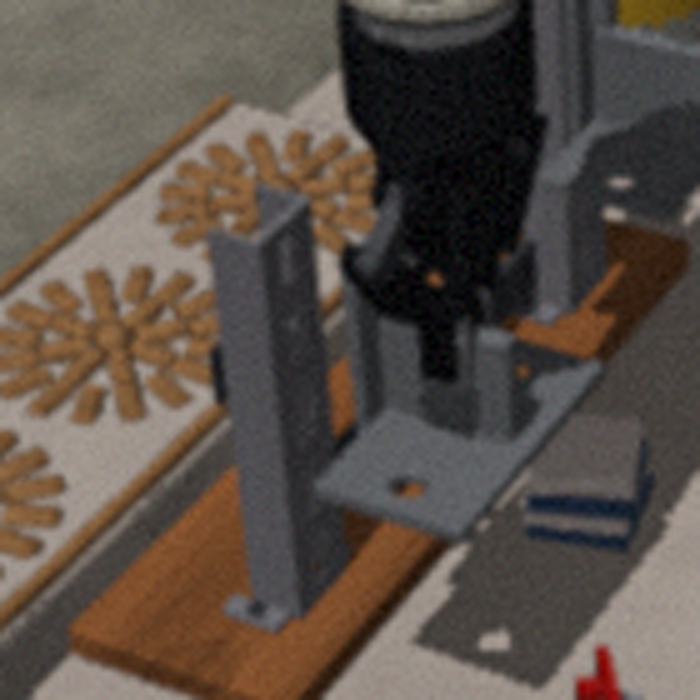

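View pics/t15.png

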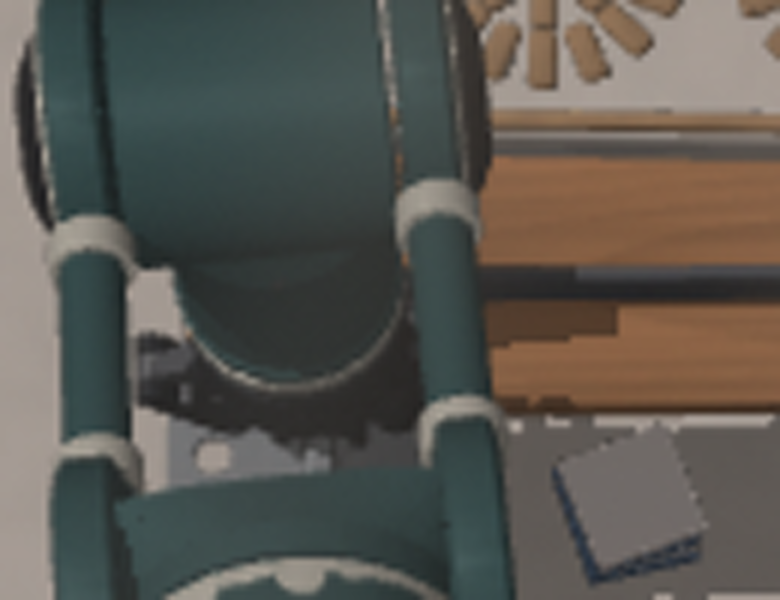

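```bash
python3 - <<'E'
from h import *
c=cam("side");t=cam("top");s=monitor.read_state();p=s["tool_pos"]
z=p[2]-.0549+.004
for w in(ray(t,240+213/6-.42,130+456/6-.42,z),ray(c,180+407/5-.4,160+487/5-.4,z)):
    print(w-p, "expected", -.045*np.sin(.0278),.045)
print(p)
E
```

```text
[-0.00244991  0.0456767  -0.0509    ] expected -0.0012508388690865466 0.045
[-0.00255702  0.04574282 -0.0509    ] expected -0.0012508388690865466 0.045
[0.60491005 0.10236073 0.19400872]
```

>>> {"op": "play_rows", "data": {"deltas": [{"x": 10,"y": 0,"z": 0,"wx": 0,"wy": 0,"wz": 0,"fingers": 1},{"x": 20,"y": 0,"z": 0,"wx": 0,"wy": 0,"wz": 0,"fingers": 1},{"x": 24,"y": 0,"z": 0,"wx": 0,"wy": 0,"wz": 0,"fingers": 1},{"x": 27,"y": 0.3,"z": 0,"wx": 0,"wy": 0,"wz": 0,"fingers": 1},{"x": 30,"y": 0.3,"z": 0,"wx": 0,"wy": 0,"wz": 0,"fingers": 1},{"x": 32,"y": 0.3,"z": 0,"wx": 0,"wy": 0,"wz": 0,"fingers": 1},{"x": 32,"y": 0.3,"z": 0,"wx": 0,"wy": 0,"wz": 0,"fingers": 1}]}}

```text
time: 18.6
tool_pos: [0.637, 0.1016, 0.1933]
tcp_rot: [-0.021, 1.571, 0.021]
wrist_force: [-0.9, -0.7, -2.8]
width: 0.101
```

In without contact, so I'll seat it against the post.

>>> {"op": "play_rows", "data": {"deltas": [{"x": 2,"y": 0.5,"z": 0,"wx": 0,"wy": 0,"wz": 0,"fingers": 1},{"x": 4,"y": 0.5,"z": 0,"wx": 0,"wy": 0,"wz": 0,"fingers": 1},{"x": 6,"y": 0.5,"z": 0,"wx": 0,"wy": 0,"wz": 0,"fingers": 1},{"x": 6,"y": 0.5,"z": 0,"wx": 0,"wy": 0,"wz": 0,"fingers": 1}]}}

```text
time: 19.1
tool_pos: [0.6426, 0.1021, 0.1932]
tcp_rot: [-0.021, 1.572, 0.021]
wrist_force: [-1.2, 0.1, -1.8]
width: 0.1
```

>>> {"op": "play_rows", "data": {"deltas": [{"x": 1,"y": 0,"z": 0,"wx": 0,"wy": 0,"wz": 0,"fingers": 1},{"x": 2,"y": 0,"z": 0,"wx": 0,"wy": 0,"wz": 0,"fingers": 1},{"x": 2,"y": 0,"z": -3,"wx": 0,"wy": 0,"wz": 0,"fingers": 1},{"x": 2,"y": 0,"z": -6,"wx": 0,"wy": 0,"wz": 0,"fingers": 1},{"x": 2,"y": 0,"z": -8,"wx": 0,"wy": 0,"wz": 0,"fingers": 1},{"x": 2,"y": 0,"z": -10,"wx": 0,"wy": 0,"wz": 0,"fingers": 1},{"x": 2,"y": 0,"z": -10,"wx": 0,"wy": 0,"wz": 0,"fingers": 1}]}}

```text
time: 19.98
tool_pos: [0.6427, 0.1021, 0.184]
tcp_rot: [-0.021, 1.575, 0.021]
wrist_force: [-9.9, -0.0, 4.5]
width: 0.108
```

>>> {"op": "play_rows", "data": {"deltas": [{"x": -1,"y": 0,"z": -2,"wx": 0,"wy": 0,"wz": 0,"fingers": 1},{"x": -1,"y": 0,"z": -4,"wx": 0,"wy": 0,"wz": 0,"fingers": 1},{"x": -1,"y": 0,"z": -6,"wx": 0,"wy": 0,"wz": 0,"fingers": 1},{"x": -1,"y": 0,"z": -8,"wx": 0,"wy": 0,"wz": 0,"fingers": 1},{"x": -1,"y": 0,"z": -10,"wx": 0,"wy": 0,"wz": 0,"fingers": 1},{"x": -1,"y": 0,"z": -10,"wx": 0,"wy": 0,"wz": 0,"fingers": 1}]}}

```text
time: 20.72
tool_pos: [0.6426, 0.1022, 0.1794]
tcp_rot: [-0.021, 1.572, 0.021]
wrist_force: [-18.7, -1.0, 25.7]
width: 0.102
```

Stopped firmly at z 0.1794 with about 26 N, where home is 0.1799. I'll relax, release and look.

>>> {"op": "play_rows", "data": {"deltas": [{"x": -1,"y": 0,"z": 4,"wx": 0,"wy": 0,"wz": 0,"fingers": 1},{"x": -1,"y": 0,"z": 8,"wx": 0,"wy": 0,"wz": 0,"fingers": 1},{"x": -1,"y": 0,"z": 8,"wx": 0,"wy": 0,"wz": 0,"fingers": 0.4},{"x": -1,"y": 0,"z": 8,"wx": 0,"wy": 0,"wz": 0,"fingers": 0.2},{"x": -1,"y": 0,"z": 8,"wx": 0,"wy": 0,"wz": 0,"fingers": 0},{"x": -1,"y": 0,"z": 30,"wx": 0,"wy": 0,"wz": 0,"fingers": 0},{"x": -10,"y": 0,"z": 70,"wx": 0,"wy": 0,"wz": 0,"fingers": 0},{"x": -60,"y": 0,"z": 95,"wx": 0,"wy": 0,"wz": 0,"fingers": 0},{"x": -110,"y": 40,"z": 95,"wx": 0,"wy": 0,"wz": 0,"fingers": -1},{"x": -160,"y": 80,"z": 95,"wx": 0,"wy": 0,"wz": 0,"fingers": -1},{"x": -190,"y": 120,"z": 95,"wx": 0,"wy": 0,"wz": 0,"fingers": -1},{"x": -200,"y": 160,"z": 95,"wx": 0,"wy": 0,"wz": 0,"fingers": -1},{"x": -200,"y": 160,"z": 95,"wx": 0,"wy": 0,"wz": 0,"fingers": -1}]}}

```text
time: 22.35
tool_pos: [0.4433, 0.2644, 0.2689]
tcp_rot: [-0.023, 1.569, 0.025]
wrist_force: [0.6, 0.5, 0.4]
width: 1.003
```

```bash
python3 - <<'E'
from h import *
c=cam("side");t=cam("top");s=monitor.read_state();print(s["time"],s["tool_pos"],s["width"],s["q"])
save(t,"t16",(260,120,440,300),4);save(c,"s16",(200,120,420,320),3)
W=cloud(t);S=cloud(c)
for n,y0,y1 in(("R",-.14,-.12),("L",.115,.14)):
  for k,C in(("top",W),("side",S)):
    m=(C[...,0]>.60)&(C[...,0]<.665)&(((C[...,1]>y0)&(C[...,1]<y1)))&(C[...,2]>.1)&(C[...,2]<.15);print(n,k,"plate z",np.median(C[m][:,2]),m.sum())
E
```

```text
22.45 [0.44413671 0.26222927 0.26853579] 1.0017153109203343 [ 4.85489879e-01 -4.96811453e-02  1.92098000e+00 -7.23213826e-04
  1.26969341e+00 -1.11278430e+00]
R top plate z 0.13092904614256767 186
R side plate z nan 0
L top plate z 0.13132754350084808 249
L side plate z 0.13169815366078821 233
  return _methods._mean(a, axis=axis, dtype=dtype,
  ret = ret.dtype.type(ret / rcount)
```

View pics/t16.png

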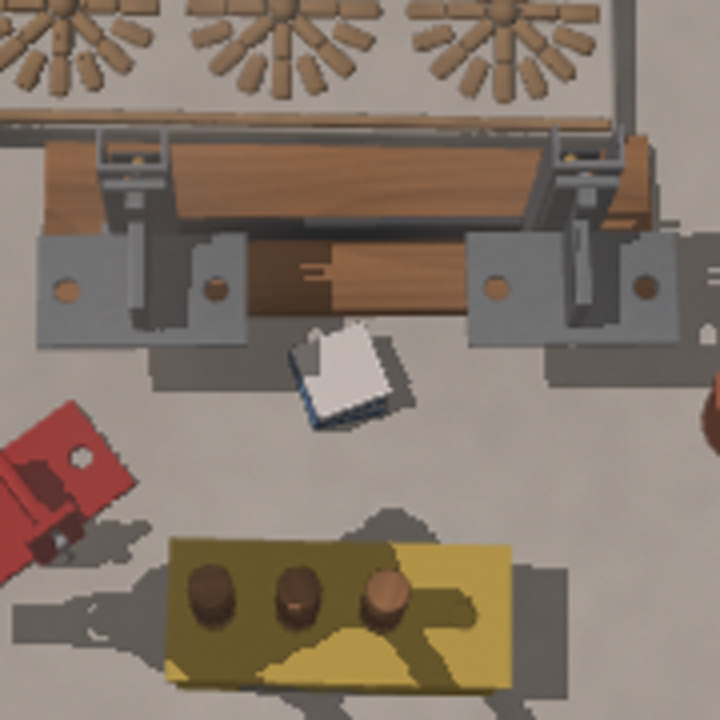

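View pics/s16.png

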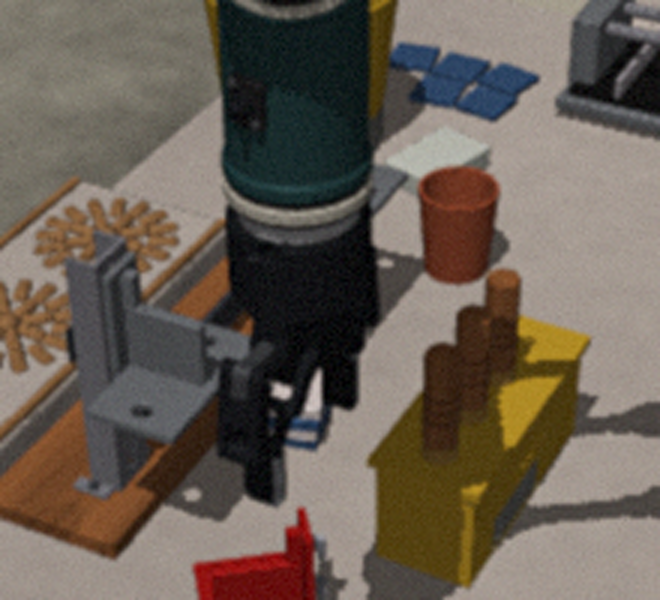

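>>> {"op": "play_rows", "data": {"deltas": [{"x": 0,"y": -40,"z": 0,"wx": 0,"wy": 0,"wz": -10,"fingers": -1},{"x": 0,"y": -80,"z": 0,"wx": 0,"wy": 0,"wz": -20,"fingers": -1},{"x": 0,"y": -120,"z": 0,"wx": 0,"wy": 0,"wz": -30,"fingers": -1},{"x": 4,"y": -160,"z": 0,"wx": 0,"wy": 0,"wz": -40,"fingers": -1},{"x": 8,"y": -190,"z": 0,"wx": 0,"wy": 0,"wz": -50,"fingers": -1},{"x": 8,"y": -207,"z": 0,"wx": 0,"wy": 0,"wz": -60,"fingers": -1},{"x": 8,"y": -207,"z": 0,"wx": 0,"wy": 0,"wz": -70,"fingers": -1},{"x": 8,"y": -207,"z": 0,"wx": 0,"wy": 0,"wz": -80,"fingers": -1},{"x": 8,"y": -207,"z": 0,"wx": 0,"wy": 0,"wz": -90,"fingers": -1},{"x": 8,"y": -207,"z": 0,"wx": 0,"wy": 0,"wz": -91.5,"fingers": -1},{"x": 8,"y": -207,"z": 0,"wx": 0,"wy": 0,"wz": -91.5,"fingers": -1},{"x": 8,"y": -207,"z": 0,"wx": 0,"wy": 0,"wz": -91.5,"fingers": -1}]}}

```text
time: 23.95
tool_pos: [0.4519, 0.0548, 0.2683]
tcp_rot: [1.208, 1.21, -1.208]
wrist_force: [-0.2, 1.3, -0.0]
width: 1.002
```

```bash
python3 - <<'E'
from h import *
from scipy.spatial.transform import Rotation as Ro
c=cam("side");t=cam("top");s=monitor.read_state();print(s["time"],s["tool_pos"]);print(Ro.from_rotvec(s["tcp_rot"]).as_matrix().round(3).tolist())
for n,u,v in(("LL",66,291),("LR",216,290),("RL",497,288),("RR",646,288)):
    print(n,ray(t,260+u/4-.38,120+v/4-.38,.1305))
save(c,"s17",(300,150,440,310),4)
E
```

```text
24.05 [0.45194572 0.05502044 0.26827948]
[[0.0, 1.0, 0.001], [-0.0, 0.001, -1.0], [-1.0, 0.0, 0.0]]
LL [0.63874754 0.14797959 0.1305    ]
LR [0.64090753 0.05771306 0.1305    ]
RL [ 0.64503515 -0.111464    0.1305    ]
RR [ 0.64655995 -0.20119974  0.1305    ]
```

View pics/s17.png

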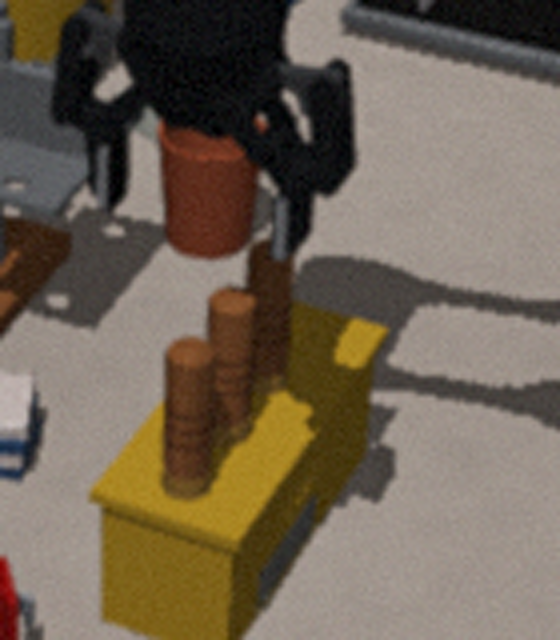

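>>> {"op": "play_rows", "data": {"deltas": [{"x": 0,"y": 0,"z": -40,"wx": 0,"wy": 0,"wz": 0,"fingers": -1},{"x": 0,"y": 0,"z": -80,"wx": 0,"wy": 0,"wz": 0,"fingers": -0.8},{"x": 0,"y": 0,"z": -100,"wx": 0,"wy": 0,"wz": 0,"fingers": -0.5},{"x": 0,"y": 0,"z": -110,"wx": 0,"wy": 0,"wz": 0,"fingers": 0},{"x": 0,"y": 0,"z": -110,"wx": 0,"wy": 0,"wz": 0,"fingers": 0.2},{"x": 0,"y": 0,"z": -110,"wx": 0,"wy": 0,"wz": 0,"fingers": 1},{"x": 0,"y": 0,"z": -110,"wx": 0,"wy": 0,"wz": 0,"fingers": 1},{"x": 0,"y": 0,"z": -110,"wx": 0,"wy": 0,"wz": 0,"fingers": 1},{"x": 0,"y": 0,"z": -110,"wx": 0,"wy": 0,"wz": 0,"fingers": 1},{"x": 0,"y": 0,"z": -110,"wx": 0,"wy": 0,"wz": 0,"fingers": 1}], "grip_force": 40}}

```text
time: 25.3
tool_pos: [0.4525, 0.0551, 0.1591]
tcp_rot: [1.21, 1.208, -1.208]
wrist_force: [-0.2, -0.2, 4.1]
width: 0.297
```

```bash
python3 - <<'E'
from h import *
c=cam("side");s=monitor.read_state();print(s["time"],s["tool_pos"],s["width"],s["wrist_force"])
save(c,"s18",(300,150,440,310),4)
E
```

```text
25.35 [0.45252701 0.05517875 0.15906769] 0.29315837724301785 [-0.37833378 -0.48874158  5.10478843]
```

View pics/s18.png

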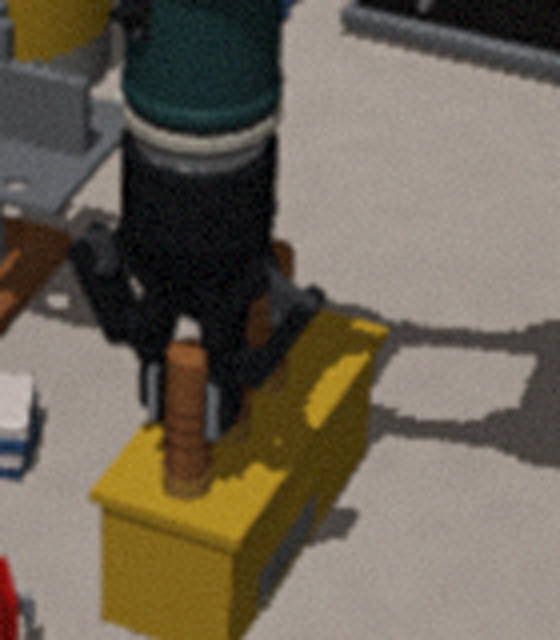

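>>> {"op": "play_rows", "data": {"deltas": [{"x": 0,"y": 0,"z": 25,"wx": 0,"wy": 0,"wz": 0,"fingers": 1},{"x": 0,"y": 0,"z": 60,"wx": 0,"wy": 0,"wz": 0,"fingers": 1},{"x": 0,"y": 0,"z": 100,"wx": 0,"wy": 0,"wz": 0,"fingers": 1},{"x": 0,"y": 20,"z": 146,"wx": 0,"wy": 0,"wz": 0,"fingers": 1},{"x": 40,"y": 50,"z": 150,"wx": 0,"wy": 0,"wz": 0,"fingers": 1},{"x": 90,"y": 92,"z": 150,"wx": 0,"wy": 0,"wz": 0,"fingers": 1},{"x": 140,"y": 92,"z": 150,"wx": 0,"wy": 0,"wz": 0,"fingers": 1},{"x": 175,"y": 92,"z": 148,"wx": 0,"wy": 0,"wz": 0,"fingers": 1},{"x": 187,"y": 92,"z": 142,"wx": 0,"wy": 0,"wz": 0,"fingers": 1},{"x": 187,"y": 92,"z": 142,"wx": 0,"wy": 0,"wz": 0,"fingers": 1},{"x": 187,"y": 92,"z": 142,"wx": 0,"wy": 0,"wz": 0,"fingers": 1}]}}

```text
time: 26.72
tool_pos: [0.6377, 0.147, 0.2999]
tcp_rot: [1.208, 1.21, -1.21]
wrist_force: [0.9, -0.1, -0.7]
width: 0.299
```

```bash
python3 - <<'E'
from h import *
c=cam("side");t=cam("top");s=monitor.read_state();print(s["time"],s["tool_pos"],s["width"],s["wrist_force"])
save(c,"s19",(200,130,320,270),5);save(t,"t19",(240,130,370,230),5)
print(proj(c,(.6397,.147,.131)),proj(c,s["tool_pos"]-[0,0,.144]))
E
```

```text
26.825 [0.63795002 0.14707316 0.30082219] 0.2915970435109911 [-0.00211761 -0.09656887 -1.02434439]
[246.43179874 255.97846123] [246.17184325 246.54812199]
```

View pics/s19.png

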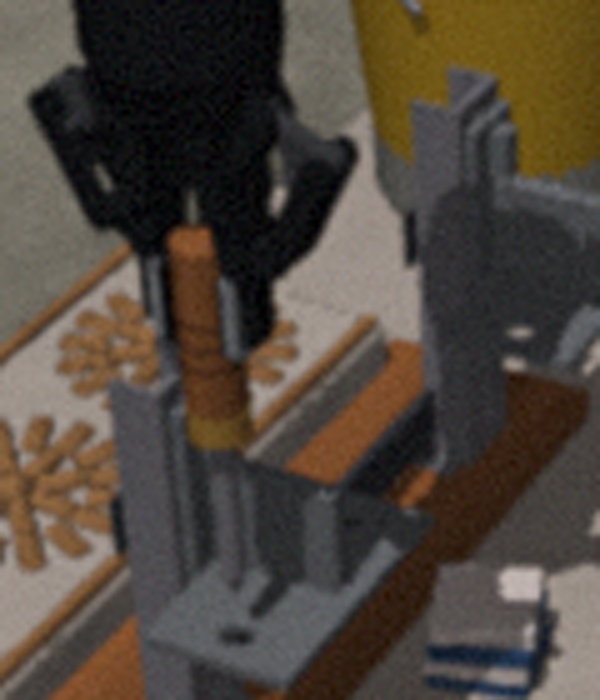

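View pics/t19.png

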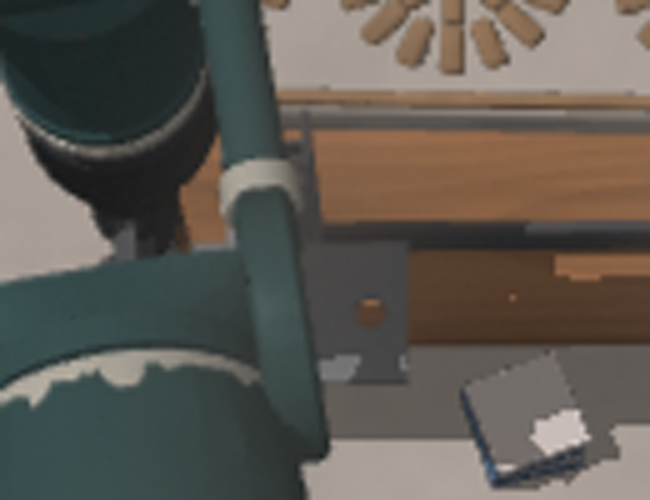

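>>> {"op": "play_rows", "data": {"deltas": [{"x": 2,"y": 0.5,"z": -10,"wx": 0,"wy": 0,"wz": 0,"fingers": 1},{"x": 2,"y": 0.5,"z": -20,"wx": 0,"wy": 0,"wz": 0,"fingers": 1},{"x": 2,"y": 0.5,"z": -27,"wx": 0,"wy": 0,"wz": 0,"fingers": 1},{"x": 2,"y": 0.5,"z": -33,"wx": 0,"wy": 0,"wz": 0,"fingers": 1},{"x": 2,"y": 0.5,"z": -40,"wx": 0,"wy": 0,"wz": 0,"fingers": 1},{"x": 2,"y": 0.5,"z": -40,"wx": 0,"wy": 0,"wz": 0,"fingers": 1}]}}

```text
time: 27.58
tool_pos: [0.6405, 0.1475, 0.2593]
tcp_rot: [1.208, 1.21, -1.21]
wrist_force: [0.8, -0.3, -0.8]
width: 0.295
```

```bash
python3 - <<'E'
from h import *
c=cam("side");s=monitor.read_state();print(s["time"],s["tool_pos"],s["width"],s["wrist_force"],s["torque"])
save(c,"s20",(200,130,320,270),5)
E
```

```text
27.625 [0.64078235 0.14755301 0.25987872] 0.29743369740561454 [-0.29954456  0.6855407  -0.68438095] [ 0.02176242  0.01337336 -0.04361497]
```

View pics/s20.png

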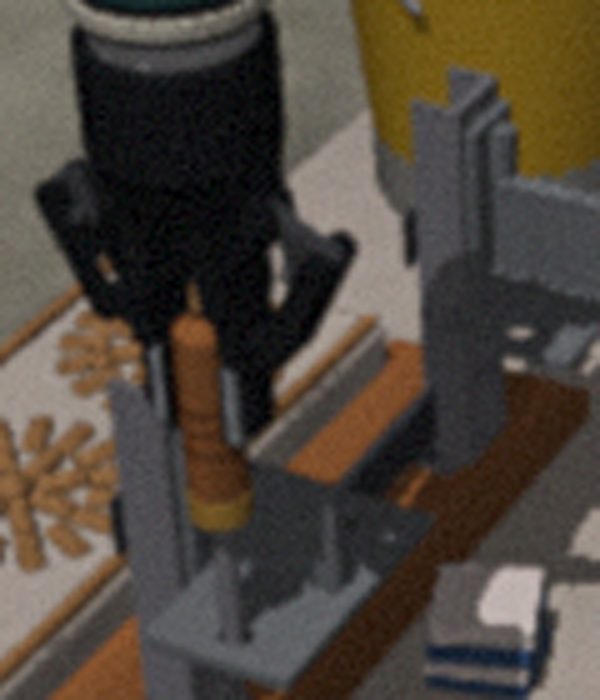

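>>> {"op": "play_rows", "data": {"deltas": [{"x": -0.5,"y": 0,"z": -20,"wx": 0,"wy": 0,"wz": 0,"fingers": 1},{"x": -0.5,"y": 0,"z": -40,"wx": 0,"wy": 0,"wz": 0,"fingers": 1},{"x": -0.5,"y": 0,"z": -55,"wx": 0,"wy": 0,"wz": 0,"fingers": 1},{"x": -0.5,"y": 0,"z": -62,"wx": 0,"wy": 0,"wz": 0,"fingers": 1},{"x": -0.5,"y": 0,"z": -65,"wx": 0,"wy": 0,"wz": 0,"fingers": 1},{"x": -0.5,"y": 0,"z": -65,"wx": 0,"wy": 0,"wz": 0,"fingers": 1}]}}

```text
time: 28.38
tool_pos: [0.6408, 0.1477, 0.1956]
tcp_rot: [1.21, 1.209, -1.208]
wrist_force: [-0.7, 0.0, -0.9]
width: 0.297
```

>>> {"op": "play_rows", "data": {"deltas": [{"x": 0,"y": 0,"z": -2,"wx": 0,"wy": 0,"wz": 0,"fingers": 1},{"x": 0,"y": 0,"z": -2,"wx": 0,"wy": 0,"wz": 0,"fingers": 1},{"x": 0,"y": 0,"z": 0,"wx": 0,"wy": 0,"wz": 0,"fingers": 0.2},{"x": 0,"y": 0,"z": 0,"wx": 0,"wy": 0,"wz": 0,"fingers": 0},{"x": 0,"y": 0,"z": 0,"wx": 0,"wy": 0,"wz": 0,"fingers": 0},{"x": 0,"y": 0,"z": 30,"wx": 0,"wy": 0,"wz": 0,"fingers": 0},{"x": 0,"y": 0,"z": 70,"wx": 0,"wy": 0,"wz": 0,"fingers": 0},{"x": -50,"y": 0,"z": 85,"wx": 0,"wy": 0,"wz": 0,"fingers": -0.5},{"x": -110,"y": -30,"z": 75,"wx": 0,"wy": 0,"wz": 0,"fingers": -1},{"x": -160,"y": -80,"z": 75,"wx": 0,"wy": 0,"wz": 0,"fingers": -1},{"x": -188,"y": -130,"z": 75,"wx": 0,"wy": 0,"wz": 0,"fingers": -1},{"x": -188,"y": -142,"z": 75,"wx": 0,"wy": 0,"wz": 0,"fingers": -1},{"x": -188,"y": -142,"z": 75,"wx": 0,"wy": 0,"wz": 0,"fingers": -1}]}}

```text
time: 30.0
tool_pos: [0.452, 0.0046, 0.2706]
tcp_rot: [1.211, 1.207, -1.21]
wrist_force: [-0.3, 0.4, 0.6]
width: 0.999
```

```bash
python3 - <<'E'
from h import *
c=cam("side");s=monitor.read_state();print(s["time"],s["tool_pos"],s["width"],s["wrist_force"])
save(c,"s21",(200,130,440,310),3)
E
```

```text
30.05 [0.45243629 0.00541218 0.27057318] 1.0016885298847393 [-0.59278586  0.51822748  0.58551813]
```

View pics/s21.png

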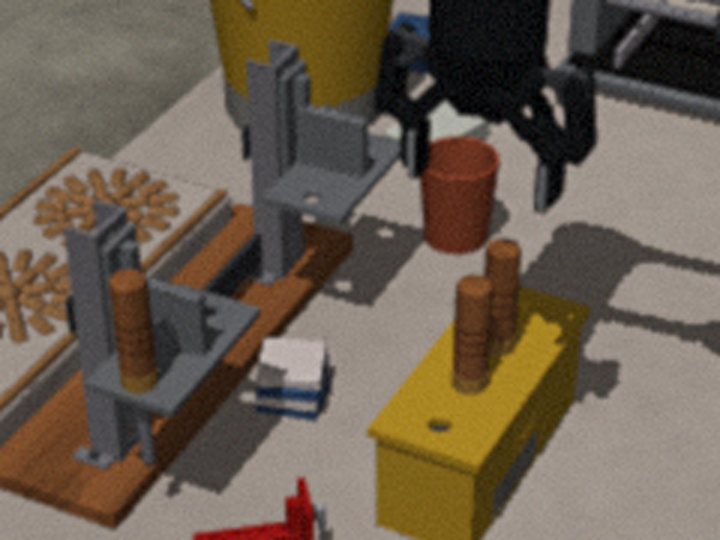

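Raker 1 rests in the left-hand hole of the left holder. Now raker 2.

>>> {"op": "play_rows", "data": {"deltas": [{"x": 0,"y": 0,"z": -40,"wx": 0,"wy": 0,"wz": 0,"fingers": -1},{"x": 0,"y": 0,"z": -80,"wx": 0,"wy": 0,"wz": 0,"fingers": -0.8},{"x": 0,"y": 0,"z": -100,"wx": 0,"wy": 0,"wz": 0,"fingers": -0.5},{"x": 0,"y": 0,"z": -111,"wx": 0,"wy": 0,"wz": 0,"fingers": 0},{"x": 0,"y": 0,"z": -111,"wx": 0,"wy": 0,"wz": 0,"fingers": 0.2},{"x": 0,"y": 0,"z": -111,"wx": 0,"wy": 0,"wz": 0,"fingers": 1},{"x": 0,"y": 0,"z": -111,"wx": 0,"wy": 0,"wz": 0,"fingers": 1},{"x": 0,"y": 0,"z": -111,"wx": 0,"wy": 0,"wz": 0,"fingers": 1},{"x": 0,"y": 0,"z": -111,"wx": 0,"wy": 0,"wz": 0,"fingers": 1},{"x": 0,"y": 0,"z": -111,"wx": 0,"wy": 0,"wz": 0,"fingers": 1}], "grip_force": 40}}

```text
time: 31.3
tool_pos: [0.4529, 0.0056, 0.1599]
tcp_rot: [1.21, 1.208, -1.208]
wrist_force: [-0.7, 0.2, 3.3]
width: 0.297
```

>>> {"op": "play_rows", "data": {"deltas": [{"x": 0,"y": 0,"z": 25,"wx": 0,"wy": 0,"wz": 0,"fingers": 1},{"x": 0,"y": 0,"z": 60,"wx": 0,"wy": 0,"wz": 0,"fingers": 1},{"x": 0,"y": 0,"z": 100,"wx": 0,"wy": 0,"wz": 0,"fingers": 1},{"x": 20,"y": 0,"z": 146,"wx": 0,"wy": 0,"wz": 0,"fingers": 1},{"x": 60,"y": 20,"z": 150,"wx": 0,"wy": 0,"wz": 0,"fingers": 1},{"x": 100,"y": 51,"z": 150,"wx": 0,"wy": 0,"wz": 0,"fingers": 1},{"x": 140,"y": 51,"z": 150,"wx": 0,"wy": 0,"wz": 0,"fingers": 1},{"x": 175,"y": 51,"z": 148,"wx": 0,"wy": 0,"wz": 0,"fingers": 1},{"x": 189,"y": 51,"z": 142,"wx": 0,"wy": 0,"wz": 0,"fingers": 1},{"x": 189,"y": 51,"z": 142,"wx": 0,"wy": 0,"wz": 0,"fingers": 1},{"x": 189,"y": 51,"z": 142,"wx": 0,"wy": 0,"wz": 0,"fingers": 1}]}}

```text
time: 32.67
tool_pos: [0.6402, 0.0565, 0.301]
tcp_rot: [1.208, 1.21, -1.21]
wrist_force: [-1.1, -0.3, -0.7]
width: 0.294
```

```bash
python3 - <<'E'
from h import *
c=cam("side");s=monitor.read_state();print(s["time"],s["tool_pos"],s["width"],s["wrist_force"])
save(c,"s22",(210,110,330,250),5)
E
```

```text
32.725 [0.64032769 0.05649875 0.3014054 ] 0.2963607661280064 [-0.71008287 -0.15038545  0.00773967]
```

View pics/s22.png

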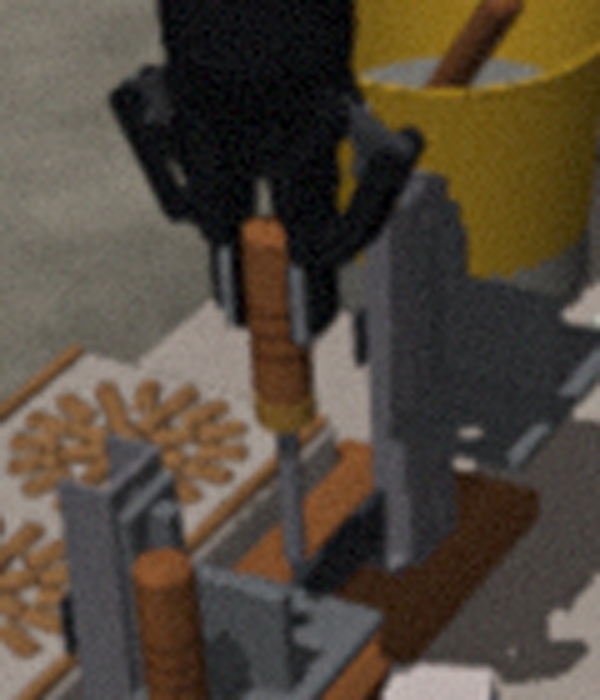

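>>> {"op": "play_rows", "data": {"deltas": [{"x": 1,"y": 0.5,"z": -10,"wx": 0,"wy": 0,"wz": 0,"fingers": 1},{"x": 1,"y": 0.5,"z": -20,"wx": 0,"wy": 0,"wz": 0,"fingers": 1},{"x": 1,"y": 0.5,"z": -27,"wx": 0,"wy": 0,"wz": 0,"fingers": 1},{"x": 1,"y": 0.5,"z": -33,"wx": 0,"wy": 0,"wz": 0,"fingers": 1},{"x": 1,"y": 0.5,"z": -40,"wx": 0,"wy": 0,"wz": 0,"fingers": 1},{"x": 1,"y": 0.5,"z": -40,"wx": 0,"wy": 0,"wz": 0,"fingers": 1}]}}

```text
time: 33.48
tool_pos: [0.642, 0.0571, 0.2603]
tcp_rot: [1.208, 1.21, -1.21]
wrist_force: [-0.1, 1.0, -2.0]
width: 0.294
```

Tip is below the plate with no contact force. I'll lower it fully and release.

>>> {"op": "play_rows", "data": {"deltas": [{"x": 0,"y": 0,"z": -20,"wx": 0,"wy": 0,"wz": 0,"fingers": 1},{"x": 0,"y": 0,"z": -40,"wx": 0,"wy": 0,"wz": 0,"fingers": 1},{"x": 0,"y": 0,"z": -55,"wx": 0,"wy": 0,"wz": 0,"fingers": 1},{"x": 0,"y": 0,"z": -62,"wx": 0,"wy": 0,"wz": 0,"fingers": 1},{"x": 0,"y": 0,"z": -65,"wx": 0,"wy": 0,"wz": 0,"fingers": 1},{"x": 0,"y": 0,"z": -67,"wx": 0,"wy": 0,"wz": 0,"fingers": 1},{"x": 0,"y": 0,"z": -67,"wx": 0,"wy": 0,"wz": 0,"fingers": 1}]}}

```text
time: 34.35
tool_pos: [0.643, 0.057, 0.1956]
tcp_rot: [1.21, 1.208, -1.208]
wrist_force: [-0.9, 0.6, 2.7]
width: 0.297
```

>>> {"op": "play_rows", "data": {"deltas": [{"x": 0,"y": 0,"z": 0,"wx": 0,"wy": 0,"wz": 0,"fingers": 0.2},{"x": 0,"y": 0,"z": 1,"wx": 0,"wy": 0,"wz": 0,"fingers": 0},{"x": 0,"y": 0,"z": 1,"wx": 0,"wy": 0,"wz": 0,"fingers": 0},{"x": 0,"y": 0,"z": 30,"wx": 0,"wy": 0,"wz": 0,"fingers": 0},{"x": 0,"y": 0,"z": 70,"wx": 0,"wy": 0,"wz": 0,"fingers": 0},{"x": -50,"y": 0,"z": 85,"wx": 0,"wy": 0,"wz": 0,"fingers": -0.5},{"x": -110,"y": -30,"z": 76,"wx": 0,"wy": 0,"wz": 0,"fingers": -1},{"x": -160,"y": -70,"z": 76,"wx": 0,"wy": 0,"wz": 0,"fingers": -1},{"x": -190,"y": -102,"z": 76,"wx": 0,"wy": 0,"wz": 0,"fingers": -1},{"x": -190,"y": -102,"z": 76,"wx": 0,"wy": 0,"wz": 0,"fingers": -1},{"x": -190,"y": -102,"z": 76,"wx": 0,"wy": 0,"wz": 0,"fingers": -1}]}}

```text
time: 35.72
tool_pos: [0.4529, -0.0448, 0.2707]
tcp_rot: [1.211, 1.208, -1.209]
wrist_force: [1.1, 1.3, 0.9]
width: 1.002
```

```bash
python3 - <<'E'
from h import *
c=cam("side");s=monitor.read_state();print(s["time"],s["tool_pos"],s["width"],s["wrist_force"])
save(c,"s23",(200,130,440,310),3)
E
```

```text
35.775 [ 0.45321775 -0.04452444  0.27060138] 1.00167341539805 [-0.58163902  0.15081338 -0.55623816]
```

View pics/s23.png

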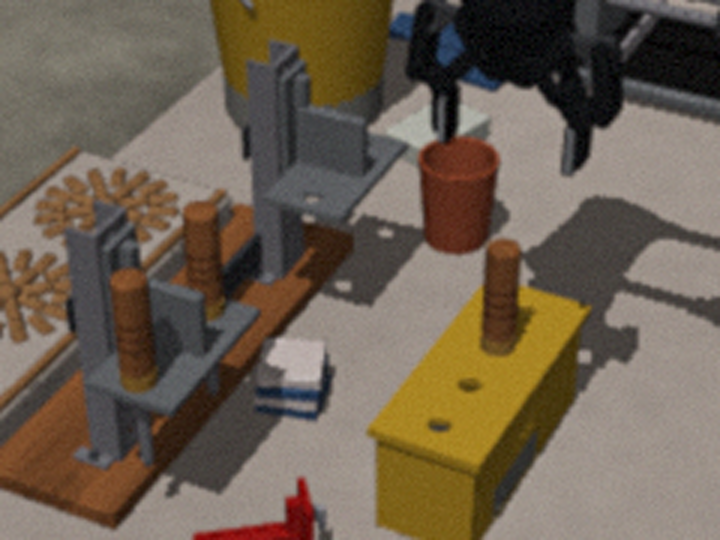

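Raker 2 is seated too. Now raker 3.

>>> {"op": "play_rows", "data": {"deltas": [{"x": 0,"y": 0,"z": -40,"wx": 0,"wy": 0,"wz": 0,"fingers": -1},{"x": 0,"y": 0,"z": -80,"wx": 0,"wy": 0,"wz": 0,"fingers": -0.8},{"x": 0,"y": 0,"z": -100,"wx": 0,"wy": 0,"wz": 0,"fingers": -0.5},{"x": 0,"y": 0,"z": -111,"wx": 0,"wy": 0,"wz": 0,"fingers": 0},{"x": 0,"y": 0,"z": -111,"wx": 0,"wy": 0,"wz": 0,"fingers": 0.2},{"x": 0,"y": 0,"z": -111,"wx": 0,"wy": 0,"wz": 0,"fingers": 1},{"x": 0,"y": 0,"z": -111,"wx": 0,"wy": 0,"wz": 0,"fingers": 1},{"x": 0,"y": 0,"z": -111,"wx": 0,"wy": 0,"wz": 0,"fingers": 1},{"x": 0,"y": 0,"z": -111,"wx": 0,"wy": 0,"wz": 0,"fingers": 1},{"x": 0,"y": 0,"z": -111,"wx": 0,"wy": 0,"wz": 0,"fingers": 1}], "grip_force": 40}}

```text
time: 37.02
tool_pos: [0.4528, -0.045, 0.1599]
tcp_rot: [1.21, 1.208, -1.209]
wrist_force: [-1.0, -1.1, 2.6]
width: 0.298
```

>>> {"op": "play_rows", "data": {"deltas": [{"x": 0,"y": 0,"z": 25,"wx": 0,"wy": 0,"wz": 0,"fingers": 1},{"x": 0,"y": 0,"z": 60,"wx": 0,"wy": 0,"wz": 0,"fingers": 1},{"x": 0,"y": 0,"z": 100,"wx": 0,"wy": 0,"wz": 0,"fingers": 1},{"x": 20,"y": 0,"z": 146,"wx": 0,"wy": 0,"wz": 0,"fingers": 1},{"x": 60,"y": -30,"z": 150,"wx": 0,"wy": 0,"wz": 0,"fingers": 1},{"x": 100,"y": -67,"z": 150,"wx": 0,"wy": 0,"wz": 0,"fingers": 1},{"x": 140,"y": -67,"z": 150,"wx": 0,"wy": 0,"wz": 0,"fingers": 1},{"x": 175,"y": -67,"z": 148,"wx": 0,"wy": 0,"wz": 0,"fingers": 1},{"x": 194,"y": -67,"z": 142,"wx": 0,"wy": 0,"wz": 0,"fingers": 1},{"x": 194,"y": -67,"z": 142,"wx": 0,"wy": 0,"wz": 0,"fingers": 1},{"x": 194,"y": -67,"z": 142,"wx": 0,"wy": 0,"wz": 0,"fingers": 1}]}}

```text
time: 38.4
tool_pos: [0.6457, -0.1118, 0.3009]
tcp_rot: [1.208, 1.211, -1.21]
wrist_force: [0.1, -0.1, -0.9]
width: 0.293
```

```bash
python3 - <<'E'
from h import *
c=cam("side");s=monitor.read_state();print(s["time"],s["tool_pos"],s["width"],s["wrist_force"])
save(c,"s24",(250,90,370,230),5)
E
```

```text
38.45 [ 0.64564774 -0.11187806  0.30133569] 0.29250251021591256 [-0.06074456 -0.07023445 -0.49820404]
```

View pics/s24.png

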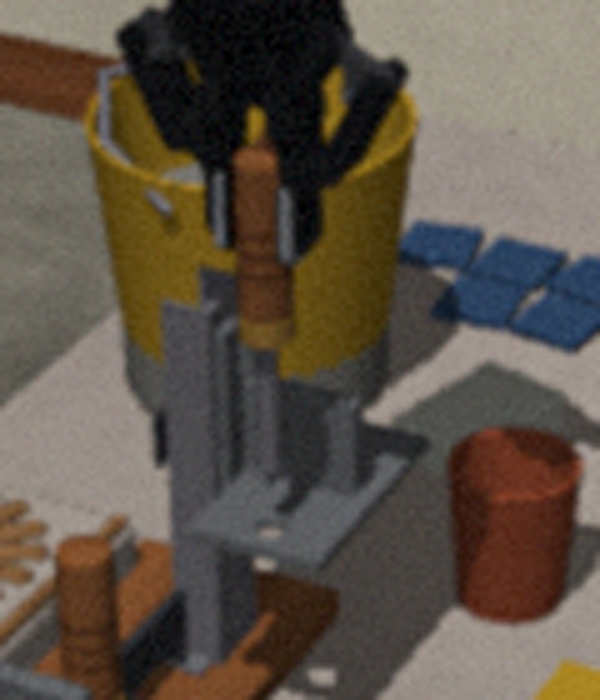

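>>> {"op": "play_rows", "data": {"deltas": [{"x": 0,"y": 0,"z": -10,"wx": 0,"wy": 0,"wz": 0,"fingers": 1},{"x": 0,"y": 0,"z": -20,"wx": 0,"wy": 0,"wz": 0,"fingers": 1},{"x": 0,"y": 0,"z": -27,"wx": 0,"wy": 0,"wz": 0,"fingers": 1},{"x": 0,"y": 0,"z": -33,"wx": 0,"wy": 0,"wz": 0,"fingers": 1},{"x": 0,"y": 0,"z": -40,"wx": 0,"wy": 0,"wz": 0,"fingers": 1},{"x": 0,"y": 0,"z": -40,"wx": 0,"wy": 0,"wz": 0,"fingers": 1}]}}

```text
time: 39.2
tool_pos: [0.646, -0.1118, 0.2603]
tcp_rot: [1.209, 1.211, -1.21]
wrist_force: [0.7, 0.1, -0.8]
width: 0.294
```

>>> {"op": "play_rows", "data": {"deltas": [{"x": 0,"y": 0,"z": -20,"wx": 0,"wy": 0,"wz": 0,"fingers": 1},{"x": 0,"y": 0,"z": -40,"wx": 0,"wy": 0,"wz": 0,"fingers": 1},{"x": 0,"y": 0,"z": -55,"wx": 0,"wy": 0,"wz": 0,"fingers": 1},{"x": 0,"y": 0,"z": -62,"wx": 0,"wy": 0,"wz": 0,"fingers": 1},{"x": 0,"y": 0,"z": -65,"wx": 0,"wy": 0,"wz": 0,"fingers": 1},{"x": 0,"y": 0,"z": -67,"wx": 0,"wy": 0,"wz": 0,"fingers": 1},{"x": 0,"y": 0,"z": -67,"wx": 0,"wy": 0,"wz": 0,"fingers": 1}]}}

```text
time: 40.08
tool_pos: [0.6469, -0.1119, 0.1953]
tcp_rot: [1.21, 1.208, -1.208]
wrist_force: [-1.2, 0.5, 0.7]
width: 0.297
```

>>> {"op": "play_rows", "data": {"deltas": [{"x": 0,"y": 0,"z": -1,"wx": 0,"wy": 0,"wz": 0,"fingers": 1},{"x": 0,"y": 0,"z": 0,"wx": 0,"wy": 0,"wz": 0,"fingers": 0.2},{"x": 0,"y": 0,"z": 1,"wx": 0,"wy": 0,"wz": 0,"fingers": 0},{"x": 0,"y": 0,"z": 1,"wx": 0,"wy": 0,"wz": 0,"fingers": 0},{"x": 0,"y": 0,"z": 30,"wx": 0,"wy": 0,"wz": 0,"fingers": 0},{"x": 0,"y": 0,"z": 70,"wx": 0,"wy": 0,"wz": 0,"fingers": 0},{"x": -50,"y": 0,"z": 100,"wx": 0,"wy": 0,"wz": 0,"fingers": 0},{"x": -110,"y": -40,"z": 110,"wx": 0,"wy": 0,"wz": 0,"fingers": 0},{"x": -170,"y": -80,"z": 110,"wx": 0,"wy": 0,"wz": 0,"fingers": 0},{"x": -210,"y": -130,"z": 110,"wx": 0,"wy": 0,"wz": 0,"fingers": 0},{"x": -240,"y": -180,"z": 110,"wx": 0,"wy": 0,"wz": 0,"fingers": 0},{"x": -250,"y": -230,"z": 110,"wx": 0,"wy": 0,"wz": 0,"fingers": 0},{"x": -250,"y": -230,"z": 110,"wx": 0,"wy": 0,"wz": 0,"fingers": 0},{"x": -250,"y": -230,"z": 110,"wx": 0,"wy": 0,"wz": 0,"fingers": 0}]}}

```text
time: 41.82
tool_pos: [0.3962, -0.3419, 0.304]
tcp_rot: [1.211, 1.209, -1.21]
wrist_force: [0.1, 0.2, 0.2]
width: 0.5
```

```bash
python3 - <<'E'
from h import *
c=cam("side");t=cam("top");s=monitor.read_state();print(s["time"],s["tool_pos"],s["width"],s["wrist_force"])
save(c,"s25",(180,110,440,310),3);save(t,"t25",(240,120,480,300),3)
W=cloud(t)
for n,x,y,dx,dy in(("Rplate",.63,-.135,.015,.012),("Rplate2",.63,-.19,.012,.01),("Lplate",.625,.125,.012,.012)):
    m=(abs(W[...,0]-x)<dx)&(abs(W[...,1]-y)<dy)&(W[...,2]>.08)&(W[...,2]<.15);print(n,np.median(W[m][:,2]),m.sum())
for n,x,y in(("r1",.64,.148),("r2",.642,.058),("r3",.646,-.111)):
    m=(abs(W[...,0]-x)<.011)&(abs(W[...,1]-y)<.011)&(W[...,2]>.17);p=W[m];print(n,p[p[:,2]>.2].mean(0),np.percentile(p[:,2],90))
E
```

```text
41.925 [ 0.39686927 -0.34080983  0.30409427] 0.4976738124099557 [ 0.30465014 -0.27128868 -0.73351933]
Rplate 0.1303586575277688 119
Rplate2 0.1317420138871674 79
Lplate 0.13047534585999918 96
r1 [0.63812855 0.14785997 0.21794193] 0.2228517631018141
r2 [0.64002557 0.05805798 0.21956632] 0.22376819155746688
r3 [ 0.64465254 -0.11070096  0.21936112] 0.22299419288009648
```

View pics/s25.png

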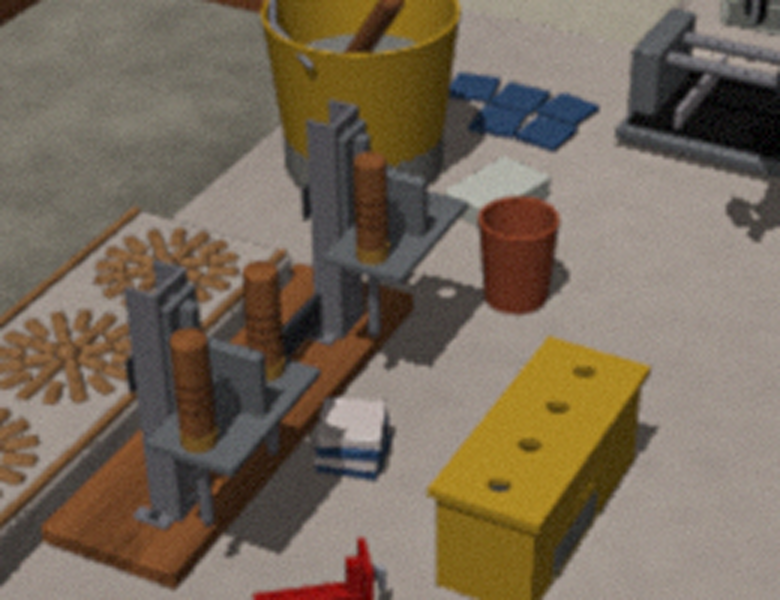

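View pics/t25.png

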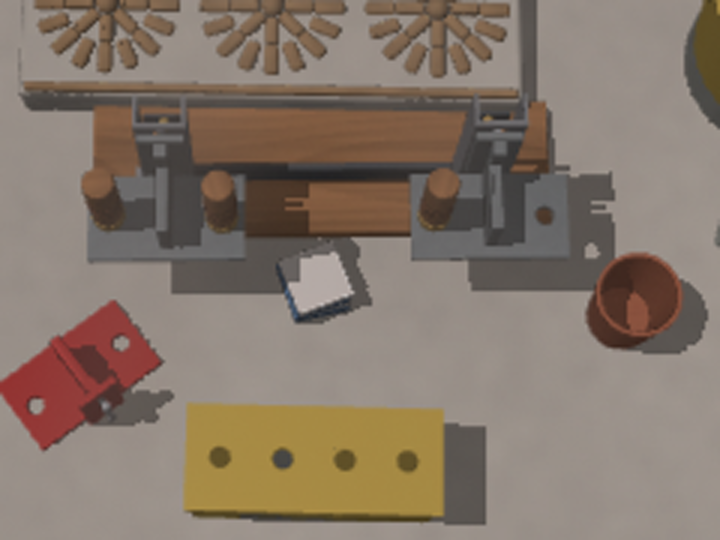

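```bash
python3 - <<'E'
from h import *
t=cam("top");c=cam("side")
a=cv2.resize(cv2.cvtColor(t["frame"],6-2)[245:300,295:395],(800,440),interpolation=cv2.INTER_CUBIC)
cv2.imwrite("pics/tr.png",a)
W=cloud(t)
for u in(313,334,355,376):
    print(u,W[270:275,u-1:u+2].reshape(-1,3).mean(0),t["frame"][272,u])
E
```

```text
313 [0.46579587 0.05827968 0.00388377] [96 80 41]
334 [0.46213468 0.0049672  0.03465479] [72 71 68]
355 [ 0.46680564 -0.0486808   0.00911498] [95 79 39]
376 [ 0.46558273 -0.10096855  0.02298559] [95 80 40]
```

View pics/tr.png

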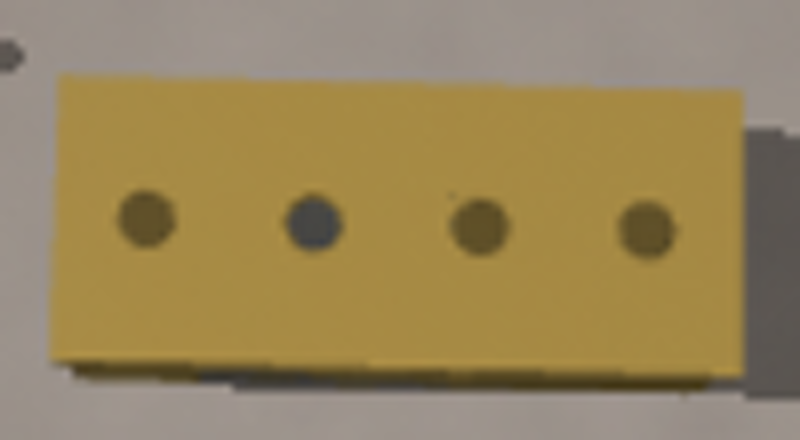

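The trough holes are empty. A grey surface inside shows through the second hole, but a raker's handle can't fit below the lid, so it isn't one.

```bash
python3 -c "
from h import *
print(finish_job())"
```

```text
the job is handed in; nothing more can be done
None
```

I hung both grey holders and pressed them home, one on each post. I then put the three rakers that were in the trough into holes: two in the left holder and one in the left hole of the right holder. The job is handed in at about 42 s of arm time.

**Last checks:**
- **Holders:** both plates measured about 0.1305 m above the bench (0.131 m is fully home), after downward presses of at least 18 N on the right holder and about 26 N on the left. I did not do a pull-up test of the catches.
- **Rakers:** each one went in without resistance, and in the final pictures the handles rest on the plates. The handle tops read about 0.22 m, as expected.
- **Surroundings:** the trough lid is empty. The mug and tiles are still standing in the final pictures and the red look-alike was not touched. I did not photograph the jar again at the end, but the arm never worked close to it.

**What disagreed or went wrong:**
- The first try at hooking the right holder hit the post face (about 19 N). The two cameras disagreed by about 2 mm sideways; moving 3 mm fixed it.
- The left holder had been knocked aside early on, so I measured it again before gripping it.
- A grey surface shows inside the second trough hole. I judged it not to be a raker, since a handle cannot fit below the lid.

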